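# Shift the tube mixer to program three and start it

## Task

Set the sample mixer to program three: with shut fingertips or the outside of the fingers, push its red-knobbed lever along its H-shaped gate - to the crossing, across to the right-hand lane, then forward (away from the robot) fully home into slot three, the one with three blue dots - and only then press the green start button down and let go. Only push the lever, never take it between the fingers and do not force it against the gate; leave the rack, jar, bottles and everything else standing where they are.

Things in the scene. Friction and masses are not known exactly. Their poses are not given: they have to be found in the camera images.
- mixer: the white bench-top tube mixer, fixed to the bench: housing 240 mm (x) x 420 mm (y), its top 86 mm above the bench; origin at the centre of its underside; x points forward, away from the robot side, y to the left, z up. The gate and lever are on its right-hand part, the green button next to them, the platform with the tube rack on its left-hand part
- gate (a point): centre of the H gate, on the top face of its grey metal plate (132 x 80 mm, 103 mm above the bench); axes as the mixer's. Lanes run along x, 18 mm left and right of centre, parted by fixed tongues 19 mm wide, joined only by the crossing, 18 mm wide, along y through the centre. Slots: one = left forward, two = left back, three = right forward (three blue dots), four = right back (black dots elsewhere)
- knob (a point): centre of the red ball knob, 36 mm across, on top of the steel stick, 10 mm thick; the stick turns about a pivot 78 mm straight below the gate's centre, 155 mm below the knob's centre. Upright, the knob's centre is 77 mm above the gate plate; it goes about 37 mm to either side and 55 mm forward or back, and is about 14 mm lower at the slot ends. Its z axis points up along the stick
- slot3 (a point): where the knob's centre is when the lever is fully home in slot three; axes as the mixer's
- shift_fwd (a joint): lean of the lever forward (rad): 0 at the crossing, +0.36 fully forward (slots one and three), -0.36 fully back (slots two and four); anywhere along the left lane at the start. Within about 0.05 of 0 it can pass through the crossing. It stays where it is left by friction and needs about 1.5 to 3 N at the knob
- shift_side (a joint): lean of the lever to the right (rad): -0.24 in the left lane (at the start), +0.24 in the right lane; same friction
- start_top (a point): centre of the top face of the green start button, 28 mm across, facing up; axes as the mixer's
- start (a joint): travel of the start button (m): 0 up, 0.006 fully down; springs back; fully down takes 5 N
- rack: blue rack, 150 x 70 x 52 mm, with capped sample tubes standing to 88 mm, loose on the mixer's aluminium platform (platform top 115 mm above the bench); loose; origin at the centre of its underside
- jar: small specimen jar with orange cap, 38 mm across, 45 mm tall, loose on top of the mixer's housing, far from the robot; loose; origin at the centre of its underside
- bottle_a: amber reagent bottle, 60 mm across, 130 mm tall, on the bench beside the mixer; loose; origin at the centre of its underside
- bottle_b: white reagent bottle with green label, 60 mm across, 150 mm tall, on the bench beside the mixer; loose; origin at the centre of its underside
- beaker: empty glass beaker, 70 mm across, 90 mm tall, on the bench beside the mixer; loose; origin at the centre of its underside
- tray: open grey tray with four compartments, 100 x 80 x 35 mm, on the bench beside the mixer; loose; origin at the centre of its underside
- marker: marker pen, 120 mm long, 12 mm thick, lying on the bench on the far side of the mixer; loose; origin at the centre of its underside

How it is judged:
By the outcome, as a careful person would: the job done as asked, in the order asked, and still so for the second after the job is handed in, with the robot touching nothing.
It also fails if it takes over 67 s, if anything falls off the work surface, if the arm or the gripper's body presses on something with over 40 N, if the wrist force passes 120 N, or if a joint passes its speed limit or range.

## Robot

A 6-joint arm with a two-finger parallel gripper is mounted at the origin on the work surface. World frame = base frame: x ahead of the robot, y to its left, z up, the work surface at z = 0. Lengths are in m, angles in rad, forces in N, time in s.
With the tool pointing down it reaches from about 0.325 to 0.85 m from the base axis. Payload 4.4 kg.
Tool frame: the origin (TCP) lies at the very end of the fingers, on their centre line; the grasp point (between the pads) lies 19 mm behind it; x points along the fingers, y is the direction in which the jaws open and shut, and the axes are right-handed (so a half turn about x gives the same grasp; the last joint's range is limited). The gripper opens to 94 mm and grips with 3 to 60 N. Pads are 16 mm wide; open, the fingers measure 119 mm over their backs; the gripper's body (75 mm by 177 mm) begins 78 mm behind the grasp point.
Start: joints at [-1.373, 0.207, 1.542, -0, 1.393, -0.15], TCP at [0.196, -0.541, 0.205] pointing down, gripper open.
Joint ranges: [-2.73, 2.73], [-0.86, 2.22], [0.23, 2.46], [-1.11, 4.25], [0.08, 2.63], [-2.82, 2.82]. Speed limits (rad/s): [2.79, 2.79, 3.14, 3.14, 3.14, 3.14].

## Interface

Orientations are given as a unit quaternion [w, x, y, z].
In Python, from cell import r, cams gives the robot as it stands.
- The arm moves only by the tool send_rows, never from a script. Its argument "targets" is a list of rows, each an object of numbers: "dx", "dy", "dz": the shift along the tool's x, y, z in mm; "roll": the turn about the tool's x in degrees; "claw": the closure, from 0 (fully open) to 1 (shut). A call has 1 to 20 rows; each row shifts and turns the commanded pose from where the row before left it, along the tool's axes as they then stand; what a row does not reach is not made up. A row lasts 1/12 s, in which the tool goes at most 41.7 mm and 7.16 degrees, less where a joint would pass 70% of its speed; a pose out of reach is approached as far as the arm can. A call is refused whole if a number of a shift passes 41.7 or a number of a turn 7.16, either way. A call with a gripper value outside its range is refused whole. The fingers move at their own pace and stop on an object; "newtons" is the grip in N (left out, the last holds). Time passes only in rows, so rows that do not move let the fingers close. It gives the time, the measured TCP pose, the force and the opening at its end, in the units of the state.
- r.get_state(): the state, without advancing time (a new reading comes with each control period).
- cams.read_camera(name): name is "side" or "top" or "wrist"; returns the picture (420x560x3 uint8, red, green, blue); there is no depth.
- cams.camera_info(name): a dict with "vertical_fov" (degrees; the focal length in pixels is half the picture's height over the tangent of half this angle, whatever the lens; pixels are square), "cx", "cy" (the principal point, pixels), "k1" (the pictures are not rectified: a ray, as slopes to the right and down, at radius r is drawn at 1 + k1 r^2 times it, then the intrinsics apply), "extrinsics" (4x4, takes a point from world to camera coordinates). Camera axes: x right, y down, z forward; pixel columns grow to the right and rows downward; lengths in m; the calibration is good to about 2 mm. A picture is of the moment at which its call begins: read the wrist's pose just before it. camera_info takes no time and is no camera call; for the wrist camera it gives the pose at the moment of the call.
- r.close_job(): hands the job in, once; it reports no verdict.
Trained networks look in the newest picture that a camera, given by its name, has taken for a name from the list of things; names that differ only in an ending like _2 or _b are one class to them, and where a whole thing is asked for, a point or a joint stands for the part that bears it (a point fixed in the world has none). Each returns a list of dicts, best first, with "conf" (0 to 1); they miss things now and then, are a little off and sometimes report something else, mostly with a low value. They report only what shows in the picture. A call takes as long as a camera call.
- cams.boxes_of(camera, query): "pixel" ([row, column] in pixels, amid what is visible of it).
The state is a dict: "t": time; "joint_positions": joint angles; "qvel": joint speeds; "joint_torque": joint torques, N m; "eef_pos": TCP position; "tcp_rot": TCP orientation; "ft_force": force on the tool from outside, world axes, zero at the start; "ft_torque": the same for the moment, N m; "finger_gap": finger opening in m.
Only numpy, scipy, OpenCV 4.12 (cv2) and the standard library are available. Lean on these libraries where they do the work, as an engineer would, in place of code of your own. Each camera call takes 0.05 s, during which the arm holds its last target.

## Working session

There is one attempt and no reset: what is moved stays moved. The work goes in short steps, Python scripts to look and compute and a tool call to move; the robot and the scene stay as the last step left them, time stands still between calls to the robot, and variables do not carry over. Pictures are saved under pics/ and viewed, and the job is handed in when it is done.

Besides the shell and the picture viewer there is one more tool, called by a JSON object that holds its "op" and its "data". send_rows: Moves the arm, as the interface text tells. Its arguments: {"type":"object","properties":{"targets":{"type":"array","items":{"type":"object","properties":{"dx":{"type":"number"},"dy":{"type":"number"},"dz":{"type":"number"},"roll":{"type":"number"},"claw":{"type":"number"}}}},"newtons":{"type":"number"}},"required":["targets"]}

```bash
ls; mkdir -p pics
cat > h.py <<'E'
import numpy as np,cv2
from cell import r,cams
def K(n):
    i=cams.camera_info(n);f=210/np.tan(np.radians(i['vertical_fov'])/2);return i,f
def ray(n,px,i=None):
    i=i or cams.camera_info(n);f=210/np.tan(np.radians(i['vertical_fov'])/2)
    d=np.array([(px[1]-i['cx'])/f,(px[0]-i['cy'])/f]);u=d.copy()
    for _ in range(30):u=d/(1+i['k1']*(u@u))
    E=np.array(i['extrinsics']);R=E[:3,:3];t=E[:3,3]
    v=R.T@np.array([u[0],u[1],1]);return -R.T@t,v/np.linalg.norm(v)
def atz(n,px,z,i=None):
    o,v=ray(n,px,i);return o+v*(z-o[2])/v[2]
def proj(n,P,i=None):
    i=i or cams.camera_info(n);f=210/np.tan(np.radians(i['vertical_fov'])/2)
    c=np.array(i['extrinsics'])@np.append(P,1);u=c[:2]/c[2];u=u*(1+i['k1']*(u@u))
    return np.array([i['cy']+f*u[1],i['cx']+f*u[0]])
def tri(obs):
    A=np.zeros((3,3));b=np.zeros(3);rs=[]
    for n,px in obs:
        o,v=ray(n,px);M=np.eye(3)-np.outer(v,v);A+=M;b+=M@o;rs.append((o,v))
    p=np.linalg.solve(A,b)
    return p,[np.linalg.norm((np.eye(3)-np.outer(v,v))@(p-o)) for o,v in rs]
def snap(n,name,up=1.4):
    a=cams.read_camera(n);cv2.imwrite('pics/'+name+'.png',cv2.resize(a[:,:,::-1],None,fx=up,fy=up));return a
E
python3 - <<'E'
from h import *
print(r.get_state())
for n in['side','top','wrist']:
    snap(n,n+'0')
    i=cams.camera_info(n);print(n,i['vertical_fov'],i['k1'],np.round(i['extrinsics'],3).tolist())
    for q in['knob','gate','start_top','slot3','mixer','rack','jar']:
        print(q,[(np.round(d['pixel']).tolist(),round(d['conf'],2)) for d in cams.boxes_of(n,q)][:3])
E
```

```text
pics
{'t': 0.0, 'joint_positions': array([-1.37353072e+00,  2.07406034e-01,  1.54291218e+00, -2.90064856e-05,
        1.39350580e+00, -1.50529742e-01]), 'qvel': array([ 0.0015935 ,  0.00140362, -0.00060474,  0.00104842,  0.00139618,
        0.00123441]), 'joint_torque': array([ 1.65303675e-05, -3.70875657e+01, -2.81414777e+01,  6.98291813e-02,
        3.61108105e-02, -1.44396577e-04]), 'eef_pos': array([ 0.19578156, -0.53979825,  0.20431856]), 'tcp_rot': array([-0.12155868, -0.69641283, -0.12313558,  0.69646988]), 'ft_force': array([-0.29856916, -0.54661692,  0.40244716]), 'ft_torque': array([ 0.01264842, -0.07472137, -0.01809523]), 'finger_gap': 0.09366125596664919}
side 47.06752028264149 -0.026551226742592193 [[-0.712, -0.702, 0.002, 0.482], [-0.488, 0.493, -0.72, 0.349], [0.504, -0.514, -0.694, 1.099], [0.0, 0.0, 0.0, 1.0]]
knob [([183.0, 338.0], 0.49), ([224.0, 321.0], 0.3)]
gate [([234.0, 320.0], 0.61)]
start_top [([228.0, 319.0], 0.44)]
slot3 [([236.0, 321.0], 0.59)]
mixer []
rack [([238.0, 290.0], 0.59)]
jar [([198.0, 291.0], 0.49)]
top 43.04578350432004 0.042623684796462044 [[-0.019, -1.0, -0.015, 0.119], [-0.995, 0.02, -0.101, 0.601], [0.101, 0.013, -0.995, 1.295], [0.0, 0.0, 0.0, 1.0]]
knob [([217.0, 361.0], 0.58)]
gate [([228.0, 329.0], 0.87)]
start_top [([242.0, 314.0], 0.43), ([231.0, 185.0], 0.34)]
slot3 [([226.0, 334.0], 0.83), ([220.0, 358.0], 0.66), ([236.0, 260.0], 0.62)]
mixer [([227.0, 332.0], 0.73)]
rack [([235.0, 256.0], 0.59)]
jar [([187.0, 318.0], 0.47)]
wrist 70.08232743382028 -0.01205657204194612 [[0.34, -0.94, -0.001, -0.574], [-0.907, -0.328, 0.265, -0.028], [-0.249, -0.089, -0.964, 0.392], [0.0, 0.0, 0.0, 1.0]]
knob []
gate []
start_top []
slot3 []
mixer []
rack []
jar []
```

View pics/top0.png

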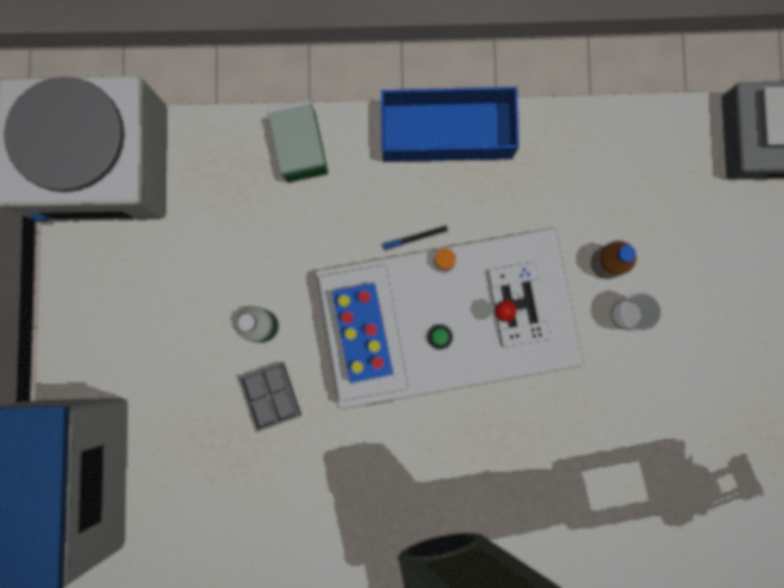

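View pics/side0.png

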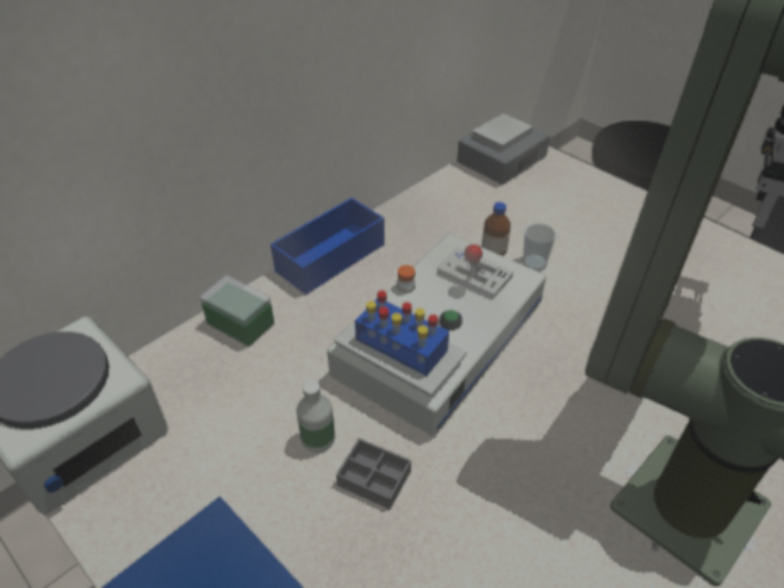

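The top view shows the knob at about row 222, col 361, the green button at about (241, 314), and the mixer turned by roughly 10°. The side view shows the knob at about (181, 338) and the button at about (228, 322). Next I'll refine these with colour segmentation.

Run:
```python
from h import *
out={}
for n in['side','top']:
    a=cams.read_camera(n);b=a.astype(int);R,G,B=b[...,0],b[...,1],b[...,2]
    red=(R>90)&(R>1.8*G)&(R>1.8*B);gr=(G>1.25*R)&(G>1.15*B)&(G>40)
    for nm,m in(('red',red),('green',gr)):
        k,l,s,c=cv2.connectedComponentsWithStats(m.astype(np.uint8))
        print(n,nm,[(s[j,4],s[j,:4].tolist(),np.round(c[j][::-1],1).tolist()) for j in range(1,k) if s[j,4]>25])
    y,x,w,h=(150,210,150,190) if n=='top' else (150,220,90,190)
    x=x+40 if n=='top' else x
    cv2.imwrite(f'pics/crop_{n}.png',cv2.resize(a[y:y+130,x:x+170,::-1],None,fx=4.5,fy=4.5,interpolation=cv2.INTER_CUBIC));print(n,y,x)
```

```text
side red [(np.int32(27), [271, 220, 6, 5], [221.9, 273.4])]
side green [(np.int32(595), [145, 218, 50, 28], [231.2, 171.7]), (np.int32(62), [317, 222, 10, 8], [225.2, 321.6]), (np.int32(158), [216, 302, 22, 17], [311.2, 228.1])]
side 150 220
top red [(np.int32(33), [257, 209, 6, 6], [211.6, 259.6]), (np.int32(163), [355, 215, 14, 15], [221.7, 361.3]), (np.int32(34), [245, 224, 7, 6], [226.4, 247.7]), (np.int32(29), [262, 233, 6, 6], [235.1, 264.4]), (np.int32(31), [266, 256, 7, 6], [258.6, 269.3])]
top green [(np.int32(171), [203, 117, 30, 13], [123.4, 218.1]), (np.int32(47), [189, 225, 9, 18], [234.1, 194.6]), (np.int32(149), [307, 234, 14, 14], [240.1, 314.0])]
top 150 250
```

View pics/crop_top.png

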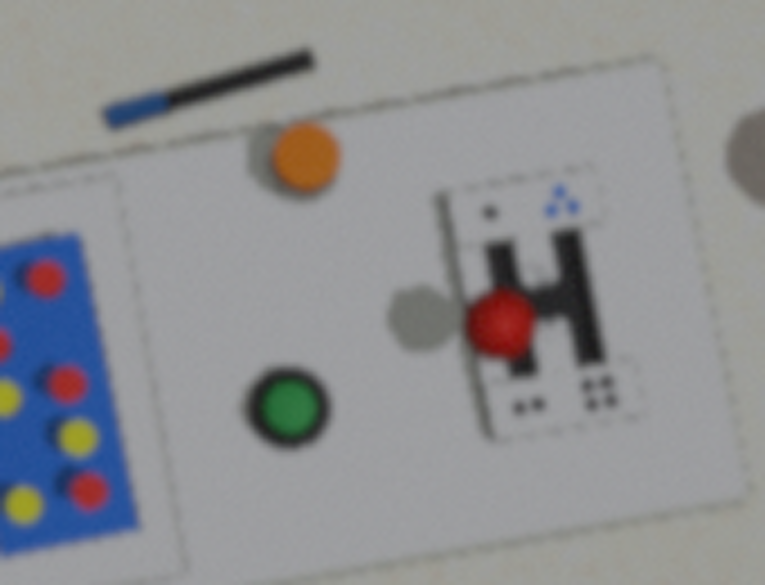

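View pics/crop_side.png

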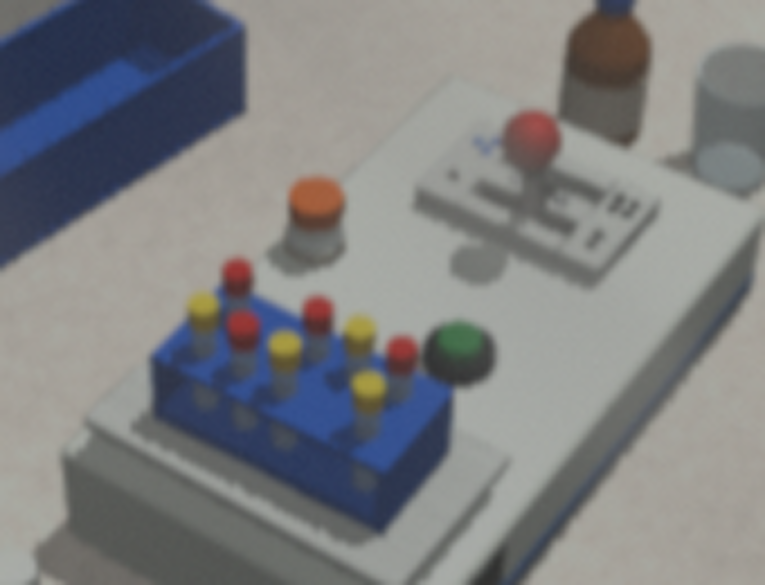

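```bash
cat > fit.py <<'E'
from h import *
from scipy.optimize import least_squares
def c(n,u,v): 
    x,y=(250,150) if n=='top' else (220,150)
    return np.array([y+v/4.5-.39,x+u/4.5-.39])
S=[('top',(440,193),(.066,.04,.103)),('top',(490,437),(-.066,.04,.103)),('top',(600,163),(.066,-.04,.103)),('top',(645,412),(-.066,-.04,.103)),
('side',(415,190),(.066,.04,.103)),('side',(593,275),(-.066,.04,.103)),('side',(475,122),(.066,-.04,.103)),('side',(660,205),(-.066,-.04,.103)),
('top',(545,303),(0,0,.103))]
I={n:cams.camera_info(n) for n in('top','side')}
def W(p,L): cc,s=np.cos(p[2]),np.sin(p[2]);return np.array([p[0]+cc*L[0]-s*L[1],p[1]+s*L[0]+cc*L[1],L[2]])
M=[((.12,-.21,.086),(652,60)),((-.12,-.21,.086),(748,497))]
def res(p):
    o=[]
    for n,uv,L in S:o+=list(proj(n,W(p,L),I[n])-c(n,*uv))
    return np.array(o)
s=least_squares(res,[.55,-.1,.15],loss='soft_l1')
print('gate,yaw',s.x);print(np.round(s.fun.reshape(-1,2),1).tolist())
p=s.x
cc,sn=np.cos(p[2]),np.sin(p[2]);Rz=np.array([[cc,-sn],[sn,cc]])
for L,uv in M:
    q=atz('top',c('top',*uv),.086,I['top']);print('mixer corner in gate frame',Rz.T@(q[:2]-p[:2]))
k,e=tri([('top',(221.7,361.3)),('side',c('side',532,140))]);print('knob',k,e,'gate frame',Rz.T@(k[:2]-p[:2]),k[2]-.103)
b,e=tri([('top',(240.1,314.0)),('side',c('side',460,338))]);print('btn',b,e,Rz.T@(b[:2]-p[:2]))
for th in(-.24,):
  for ps in (-.36,-.18,-.1,-.05,0,.1,.36):
    # knob positions
    pass
np.save('gate.npy',np.r_[p,k,b])
for nm,px,z in(('jar',(150+157/4.5,250+305/4.5),.131),('amber',(181,448),.125),('beaker',(224,448),.09)):
    print(nm,Rz.T@(atz('top',px,z)[:2]-p[:2]))
print('slot3 world',W(p,(.055,-.037,.166)))
E
python3 fit.py
```

```text
gate,yaw [ 0.55716761 -0.10685794  0.1602382 ]
[[-0.5, 0.0], [0.7, -0.2], [0.1, -2.0], [0.2, -0.8], [-1.7, 0.1], [-1.8, 1.3], [-1.4, 1.6], [-2.3, 0.4], [-0.4, -1.1]]
mixer corner in gate frame [ 0.11624462 -0.08607001]
mixer corner in gate frame [-0.11878662 -0.08883926]
knob [ 0.54244771 -0.07660919  0.17025142] [np.float64(0.0014245153129265494), np.float64(0.0014245153129268224)] gate frame [-0.00970504  0.03220985] 0.06725142329806137
btn [0.50543517 0.02512932 0.10201564] [np.float64(0.0011060118123699557), np.float64(0.0011060118123699461)] [-0.0300107  0.1385505]
jar [0.09180511 0.10762295]
amber [ 0.04746306 -0.18877785]
beaker [-0.04931195 -0.17880065]
slot3 world [ 0.61736649 -0.13460851  0.166     ]
```

```bash
cat > st.py <<'E'
from h import *
from scipy.spatial.transform import Rotation as Ro
def st():
    s=r.get_state();q=s['tcp_rot'];R=Ro.from_quat([q[1],q[2],q[3],q[0]]).as_matrix();return s,R
if __name__=='__main__':
    import sys
    s,R=st();np.set_printoptions(precision=4,suppress=True)
    print('t',s['t'],'tcp',s['eef_pos'],'F',s['ft_force'],'gap',s['finger_gap'],'q',s['joint_positions'])
    print('R',R.round(3).tolist(),'jaw yaw deg',np.degrees(np.arctan2(R[1,1],R[0,1])))
    E=np.array(cams.camera_info('wrist')['extrinsics']);cp=-E[:3,:3].T@E[:3,3];print('cam in tool',R.T@(cp-s['eef_pos']),'axis',R.T@E[2,:3])
    if len(sys.argv)>1:
        T=np.array(eval(sys.argv[1]));print('tool shift mm',1000*R.T@(T-s['eef_pos']))
E
python3 st.py "[.47,-.12,.30]"
```

```text
t 1.3 tcp [ 0.196  -0.5406  0.2054] F [0.0179 0.0782 0.3899] gap 0.09440471011721203 q [-1.3735  0.2066  1.5415 -0.      1.3935 -0.1505]
R [[-0.0, 0.341, -0.94], [0.0, -0.94, -0.341], [-1.0, -0.0, 0.0]] jaw yaw deg -70.07352920204887
cam in tool [-0.1793 -0.001  -0.076 ] axis [ 0.9643 -0.0009  0.2648]
tool shift mm [ -94.5522 -302.0024 -400.9694]
```

{"op": "send_rows", "data": {"newtons": 20, "targets": [{"dx":-20,"claw":1},{"dx":-20,"claw":1},{"dx":-3,"dy":-25,"dz":-29,"claw":1},{"dx":-3,"dy":-25,"dz":-29,"claw":1},{"dx":-3,"dy":-25,"dz":-29,"claw":1},{"dx":-3,"dy":-25,"dz":-29,"claw":1},{"dx":-3,"dy":-25,"dz":-29,"claw":1},{"dx":-3,"dy":-25,"dz":-29,"claw":1},{"dx":-3,"dy":-25,"dz":-29,"claw":1},{"dx":-3,"dy":-25,"dz":-29,"claw":1},{"dx":-3,"dy":-25,"dz":-29,"claw":1},{"dx":-3,"dy":-25,"dz":-29,"claw":1},{"dx":-2,"dy":-25,"dz":-29,"claw":1},{"dy":-25,"dz":-29,"claw":1},{"dy":-25,"dz":-29,"claw":1},{"dy":-25,"dz":-29,"claw":1}]}}

```text
validation failed for argument at $.ta...
```

{"op": "send_rows", "data": {"targets": [{"roll":-6.6,"claw":1},{"roll":-6.6,"claw":1},{"roll":-6.6,"claw":1},{"roll":-6.6,"claw":1},{"roll":-6.6,"claw":1},{"roll":-6.6,"claw":1},{"roll":-6.6,"claw":1},{"roll":-6.6,"claw":1},{"roll":-6.6,"claw":1},{"roll":-6.6,"claw":1},{"roll":-6.6,"claw":1},{"roll":-6.6,"claw":1},{"claw":1},{"claw":1},{"claw":1}]}}

```text
validation failed for argument at $.ta...
```

```bash
python3 st.py
python3 - <<'E'
from h import *
i=cams.camera_info('wrist');np.save('wi.npy',i,allow_pickle=True)
a=cams.read_camera('wrist');cv2.imwrite('pics/w1raw.png',a[:,:,::-1]);cv2.imwrite('pics/w1.png',cv2.resize(a[:,:,::-1],None,fx=1.4,fy=1.4))
g=np.load('gate.npy');print(proj('wrist',[g[0],g[1],.103],i),proj('wrist',g[3:6],i),proj('wrist',g[6:9],i))
E
```

```text
t 1.3 tcp [ 0.196  -0.5406  0.2054] F [0.0179 0.0782 0.3899] gap 0.09440471011721203 q [-1.3735  0.2066  1.5415 -0.      1.3935 -0.1505]
R [[-0.0, 0.341, -0.94], [0.0, -0.94, -0.341], [-1.0, -0.0, 0.0]] jaw yaw deg -70.07352920204887
cam in tool [-0.1793 -0.001  -0.076 ] axis [ 0.9643 -0.0009  0.2648]
[-533.12068572 -173.20830359] [-640.10947057 -325.40807484] [-484.95454122 -358.79766817]
```

View pics/w1.png

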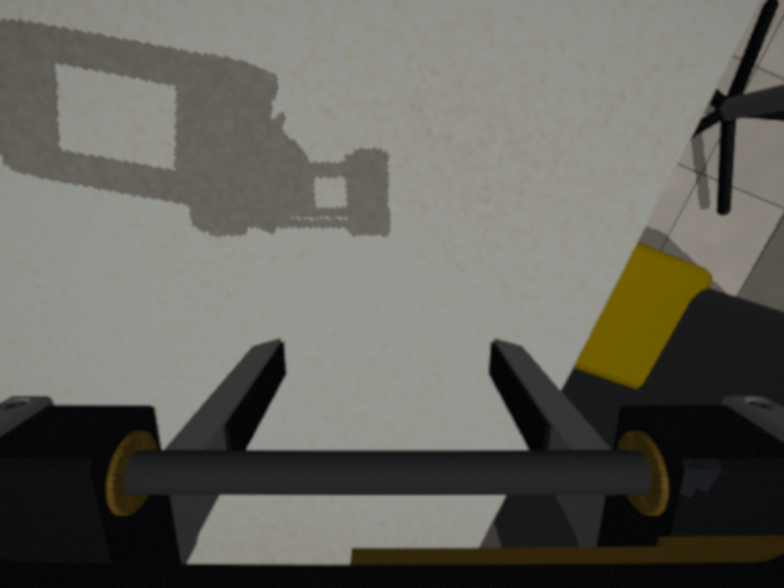

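The wrist view shows only bare bench and the open fingers, because both moves failed validation and the arm hasn't moved. I'll retry with every key filled in.

{"op": "send_rows", "data": {"newtons": 20, "targets": [{"dx":-20,"dy":0,"dz":0,"roll":0,"claw":1},{"dx":-20,"dy":0,"dz":0,"roll":0,"claw":1}]}}

```text
t: 1.52
eef_pos: [0.1957, -0.5393, 0.2441]
tcp_rot: [-0.121, -0.696, -0.124, 0.696]
ft_force: [-0.7, -0.0, -0.7]
finger_gap: 0.084
```

{"op": "send_rows", "data": {"newtons": 20, "targets": [{"dx":-3,"dy":-25,"dz":-29,"roll":0,"claw":1},{"dx":-3,"dy":-25,"dz":-29,"roll":0,"claw":1},{"dx":-3,"dy":-25,"dz":-29,"roll":0,"claw":1},{"dx":-3,"dy":-25,"dz":-29,"roll":0,"claw":1},{"dx":-3,"dy":-25,"dz":-29,"roll":0,"claw":1},{"dx":-3,"dy":-25,"dz":-29,"roll":0,"claw":1},{"dx":-3,"dy":-25,"dz":-29,"roll":0,"claw":1},{"dx":-3,"dy":-25,"dz":-29,"roll":0,"claw":1},{"dx":-3,"dy":-25,"dz":-29,"roll":0,"claw":1},{"dx":-3,"dy":-25,"dz":-29,"roll":0,"claw":1},{"dx":-3,"dy":-25,"dz":-29,"roll":0,"claw":1},{"dx":-3,"dy":-25,"dz":-29,"roll":0,"claw":1},{"dx":0,"dy":-25,"dz":-29,"roll":0,"claw":1},{"dx":0,"dy":-25,"dz":-29,"roll":0,"claw":1}]}}

```text
t: 2.68
eef_pos: [0.4592, -0.0713, 0.2821]
tcp_rot: [0.123, 0.697, 0.122, -0.696]
ft_force: [0.7, -0.7, -0.1]
finger_gap: 0.0003
```

{"op": "send_rows", "data": {"newtons": 20, "targets": [{"dx":0,"dy":0,"dz":0,"roll":-6.6,"claw":1},{"dx":0,"dy":0,"dz":0,"roll":-6.6,"claw":1},{"dx":0,"dy":0,"dz":0,"roll":-6.6,"claw":1},{"dx":0,"dy":0,"dz":0,"roll":-6.6,"claw":1},{"dx":0,"dy":0,"dz":0,"roll":-6.6,"claw":1},{"dx":0,"dy":0,"dz":0,"roll":-6.6,"claw":1},{"dx":0,"dy":0,"dz":0,"roll":-6.6,"claw":1},{"dx":0,"dy":0,"dz":0,"roll":-6.6,"claw":1},{"dx":0,"dy":0,"dz":0,"roll":-6.6,"claw":1},{"dx":0,"dy":0,"dz":0,"roll":-6.6,"claw":1},{"dx":0,"dy":0,"dz":0,"roll":-6.6,"claw":1},{"dx":0,"dy":0,"dz":0,"roll":-6.6,"claw":1},{"dx":0,"dy":0,"dz":0,"roll":0,"claw":1},{"dx":0,"dy":0,"dz":0,"roll":0,"claw":1}]}}

```text
t: 3.85
eef_pos: [0.4584, -0.0732, 0.2815]
tcp_rot: [0.538, 0.459, 0.537, -0.459]
ft_force: [-0.1, -0.3, 0.1]
finger_gap: 0.0004
```

```bash
python3 st.py
python3 - <<'E'
from h import *
i=cams.camera_info('wrist');np.save('wi.npy',i,allow_pickle=True)
a=cams.read_camera('wrist');cv2.imwrite('pics/w2raw.png',a[:,:,::-1]);cv2.imwrite('pics/w2.png',cv2.resize(a[:,:,::-1],None,fx=1.4,fy=1.4))
g=np.load('gate.npy');print(proj('wrist',[g[0],g[1],.103],i),proj('wrist',g[3:6],i),proj('wrist',g[6:9],i))
E
```

```text
t 3.85 tcp [ 0.4584 -0.0732  0.2815] F [-0.0843 -0.2547  0.0966] gap 0.00039050986543091707 q [-0.3451 -0.0874  1.6954  0.      1.5334 -0.5014]
R [[0.0, 0.988, 0.156], [-0.0, 0.156, -0.988], [-1.0, 0.0, 0.0]] jaw yaw deg 8.9593575842078
cam in tool [-0.1793 -0.0011 -0.0777] axis [ 0.9646 -0.0007  0.2637]
[235.58160243 350.37374912] [227.77861832 358.48964837] [121.17057079 331.28915461]
```

View pics/w2.png

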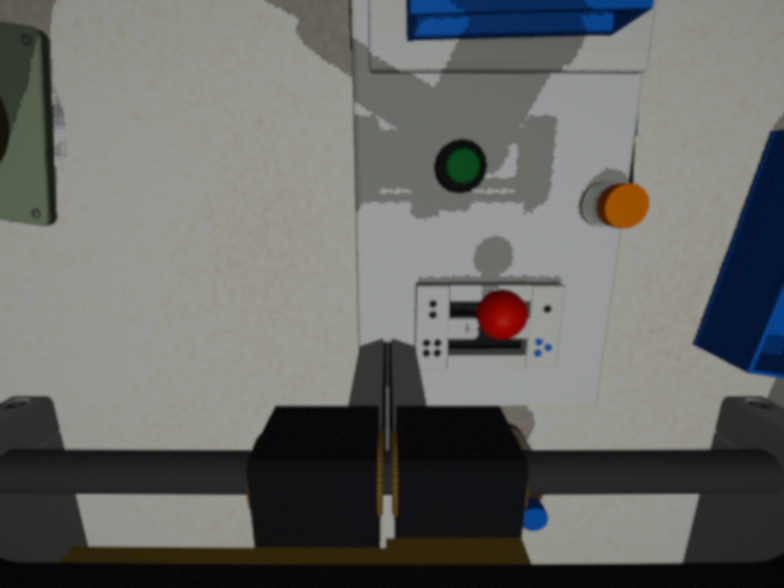

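Run:
```python
import cv2
a=cv2.imread('pics/w2raw.png');cv2.imwrite('pics/w2z.png',cv2.resize(a[190:280,285:415],None,fx=6,fy=6,interpolation=cv2.INTER_CUBIC))
b=a.astype(int);m=((b[...,2]>90)&(b[...,2]>1.8*b[...,1])&(b[...,2]>1.8*b[...,0])).astype('uint8')
g=((b[...,1]>1.4*b[...,2])&(b[...,1]>1.2*b[...,0])&(b[...,1]>35)).astype('uint8')
for q in(m,g):
    k,l,s,c=cv2.connectedComponentsWithStats(q);print([(s[j].tolist(),c[j][::-1].round(1).tolist()) for j in range(1,k) if s[j,4]>60])
```

```text
[([432, 131, 30, 31, 744], [146.5, 446.4]), ([342, 212, 35, 30, 811], [226.4, 359.2])]
[([318, 106, 25, 25, 490], [118.0, 330.3])]
```

View pics/w2z.png

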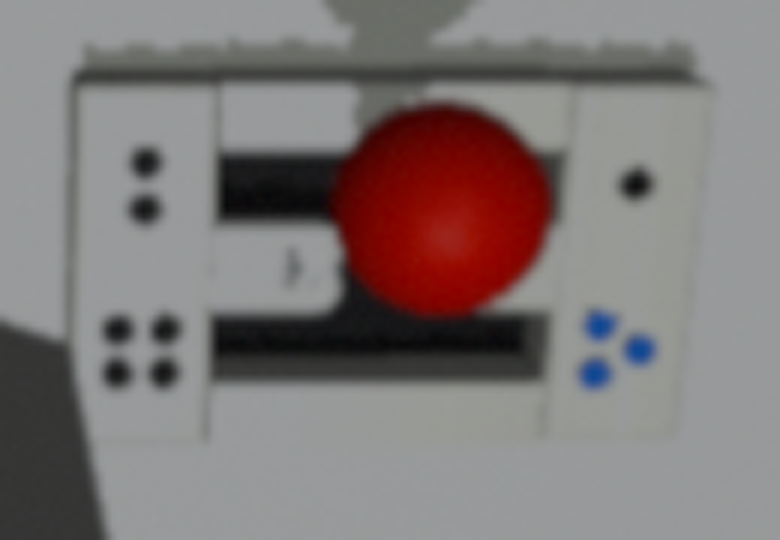

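```bash
cat > fit2.py <<'E'
exec(open('fit.py').read().split("M=[")[0])
wi=np.load('wi.npy',allow_pickle=True).item();I['wrist']=wi
z=lambda u,v:np.array([190+v/6-.42,285+u/6-.42])
Wp=[((75,83),(-.066,.04,.103)),((710,85),(.066,.04,.103)),((675,437),(.066,-.04,.103))]
def fit(useT,useS,useW):
    def res(p):
        o=[]
        for n,uv,L in S:
            w={'top':useT,'side':useS}[n]
            o+=list(w*(proj(n,W(p,L),I[n])-c(n,*uv)))
        for uv,L in Wp:o+=list(useW*(proj('wrist',W(p,L),wi)-z(*uv)))
        return np.array(o)
    return least_squares(res,[.55,-.1,.15])
for u in((1,0,0),(0,1,0),(0,0,1),(2,1,1)):
    s=fit(*u);print(u,s.x.round(4),np.round(s.fun[-6:],1))
p=s.x;cc,sn=np.cos(p[2]),np.sin(p[2]);Rz=np.array([[cc,-sn],[sn,cc]])
# knob: solve lean fwd from wrist/top/side, side=-.24
def knob(a,b): # fwd, right
    v=np.array([np.tan(a),-np.tan(b),1]);v*=.155/np.linalg.norm(v);return W(p,(v[0],v[1],.025+v[2]))
K=[('wrist',z(442,210)),('top',np.array([221.7,361.3])),('side',c('side',532,140))]
for n,px in K:
    s=least_squares(lambda a:proj(n,knob(a[0],-.24),I[n])-px,[0.]);print(n,'lean',s.x,s.fun.round(1),knob(s.x[0],-.24))
    s=least_squares(lambda a:proj(n,knob(a[0],a[1]),I[n])-px,[0.,-.2]);print('  free',s.x)
print('btn gate frame, z .102',[ (Rz.T@(atz(n,px,.102,I[n])[:2]-p[:2])).round(4) for n,px in(('wrist',(118,330.3)),('top',(240.1,314)))])
print('btn tri',b if 0 else tri([('top',(240.1,314.0)),('side',c('side',460,338))]))
print('slot3',knob(.36,.24))
np.save('p.npy',p)
E
python3 fit2.py
```

```text
(1, 0, 0) [ 0.5572 -0.1088  0.1531] [0. 0. 0. 0. 0. 0.]
(0, 1, 0) [ 0.554  -0.0993  0.1569] [-0.  0. -0.  0. -0.  0.]
(0, 0, 1) [ 0.554  -0.1054  0.159 ] [ 0.  -0.7 -0.6  0.8  0.7 -0.1]
(2, 1, 1) [ 0.5562 -0.1073  0.1592] [1.8 0.8 1.2 2.1 2.2 1.2]
wrist lean [-0.07008862] [ 0.7 -0. ] [ 0.53994638 -0.07270002  0.17520855]
  free [-0.07017721 -0.24441646]
top lean [-0.06795648] [ 0.4 -1.9] [ 0.54026189 -0.07264419  0.17522945]
  free [-0.06714429 -0.21302358]
side lean [-0.06453735] [-0.4  0.2] [ 0.54076798 -0.07255497  0.17526161]
  free [-0.06628316 -0.24920936]
btn gate frame, z .102 [array([-0.0304,  0.1423]), array([-0.0301,  0.1383])]
btn tri (array([0.50543517, 0.02512932, 0.10201564]), [np.float64(0.0011060118123699557), np.float64(0.0011060118123699461)])
slot3 [ 0.61422176 -0.1330514   0.1664028 ]
```

{"op": "send_rows", "data": {"targets": [{"dx":33,"dy":9,"dz":3,"roll":0,"claw":1},{"dx":33,"dy":9,"dz":3,"roll":0,"claw":1},{"dx":33,"dy":10,"dz":3,"roll":0,"claw":1},{"dx":32,"dy":10,"dz":3,"roll":0,"claw":1},{"dx":0,"dy":0,"dz":0,"roll":0,"claw":1},{"dx":0,"dy":0,"dz":0,"roll":0,"claw":1}]}}

```text
t: 4.4
eef_pos: [0.4962, -0.0784, 0.1487]
tcp_rot: [0.536, 0.458, 0.54, -0.46]
ft_force: [0.4, 0.4, 0.0]
finger_gap: 0.0004
```

{"op": "send_rows", "data": {"targets": [{"dx":0,"dy":3,"dz":0,"roll":0,"claw":1},{"dx":0,"dy":3,"dz":0,"roll":0,"claw":1},{"dx":0,"dy":3,"dz":0,"roll":0,"claw":1},{"dx":0,"dy":0,"dz":0,"roll":0,"claw":1}]}}

```text
t: 4.73
eef_pos: [0.5085, -0.0779, 0.1527]
tcp_rot: [0.54, 0.459, 0.537, -0.458]
ft_force: [-0.2, -0.3, -0.3]
finger_gap: 0.0004
```

```bash
cat > gf.py <<'E'
from st import *
import sys
s,R=st();p=np.load('p.npy');cc,sn=np.cos(p[2]),np.sin(p[2]);Rz=np.array([[cc,-sn],[sn,cc]])
d=Rz.T@(s['eef_pos'][:2]-p[:2]);print('t',round(s['t'],2),'tcp gate frame',d.round(4),'z',s['eef_pos'][2].round(4),'F gate',(Rz.T@s['ft_force'][:2]).round(2),s['ft_force'][2].round(2))
if len(sys.argv)>1:
  for n in ('top','wrist','side'):
    a=cams.read_camera(n);cv2.imwrite(f'pics/{sys.argv[1]}_{n}.png',cv2.resize(a[170:270,310:430,::-1],None,fx=5,fy=5,interpolation=cv2.INTER_CUBIC) if n=='top' else cv2.resize(a[150:280,220:420,::-1],None,fx=3.8,fy=3.8,interpolation=cv2.INTER_CUBIC) if n=='side' else cv2.resize(a[:,:,::-1],None,fx=1.4,fy=1.4))
E
python3 gf.py a
```

```text
t 4.73 tcp gate frame [-0.0424  0.0366] z 0.1527 F gate [-0.27 -0.3 ] -0.3
```

View pics/a_wrist.png

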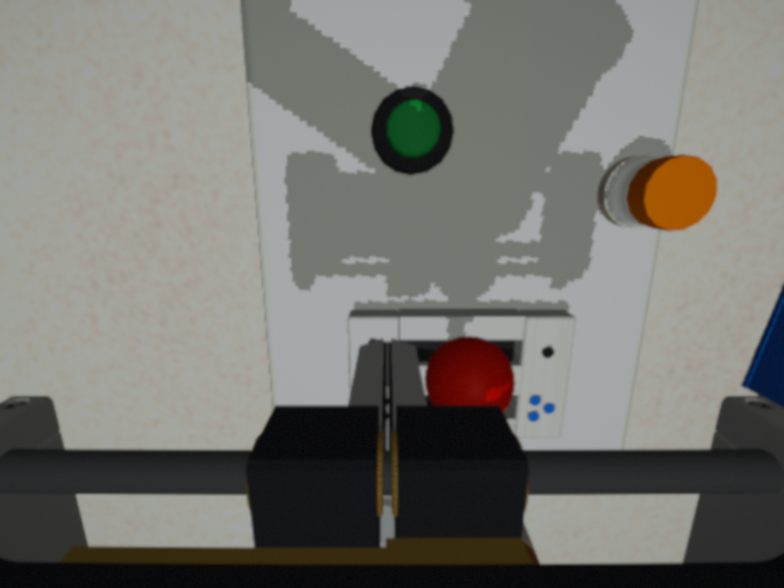

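View pics/a_side.png

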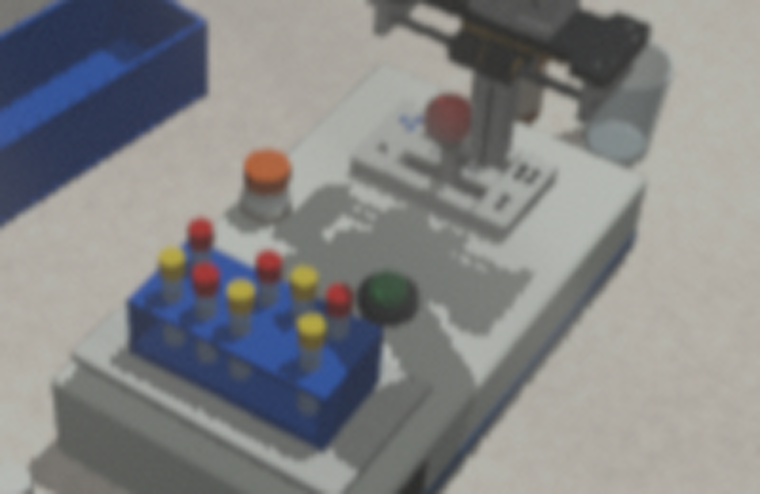

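The wrist view shows the shut fingers just behind the ball (fingertips at about (385, 350), ball at (470, 380)), and the side view agrees. I'll push forward to the crossing.

{"op": "send_rows", "data": {"targets": [{"dx":1,"dy":3,"dz":0,"roll":0,"claw":1},{"dx":1,"dy":2,"dz":0,"roll":0,"claw":1},{"dx":0,"dy":2,"dz":0,"roll":0,"claw":1}]}}

```text
t: 5.13
eef_pos: [0.5132, -0.0764, 0.1482]
tcp_rot: [0.538, 0.458, 0.539, -0.459]
ft_force: [-1.7, -0.0, 1.2]
finger_gap: 0.0005
```

{"op": "send_rows", "data": {"targets": [{"dx":0,"dy":2,"dz":0,"roll":0,"claw":1},{"dx":0,"dy":2,"dz":0,"roll":0,"claw":1},{"dx":0,"dy":1,"dz":0,"roll":0,"claw":1}]}}

```text
t: 5.38
eef_pos: [0.5187, -0.0756, 0.1484]
tcp_rot: [0.538, 0.459, 0.538, -0.459]
ft_force: [-1.9, 0.2, 1.3]
finger_gap: 0.0001
```

```bash
python3 gf.py b
```

```text
t 5.38 tcp gate frame [-0.032   0.0373] z 0.1484 F gate [-1.86  0.46] 1.26
```

View pics/b_wrist.png

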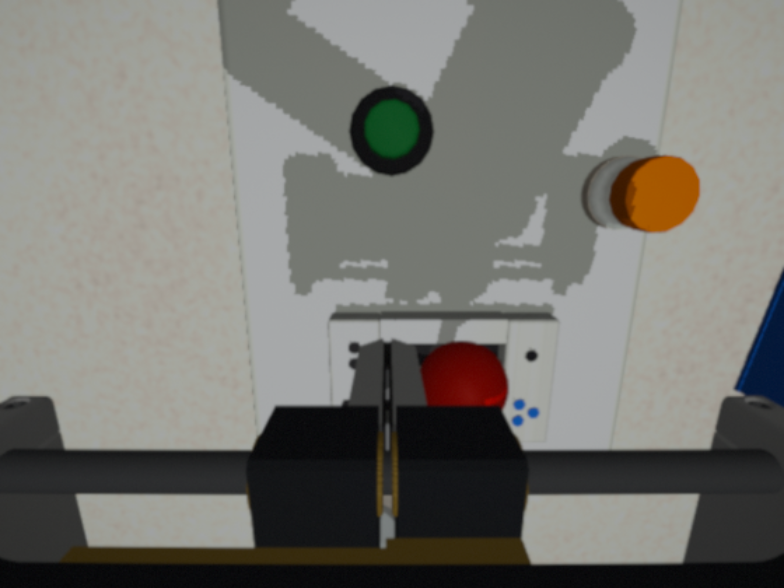

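View pics/b_side.png

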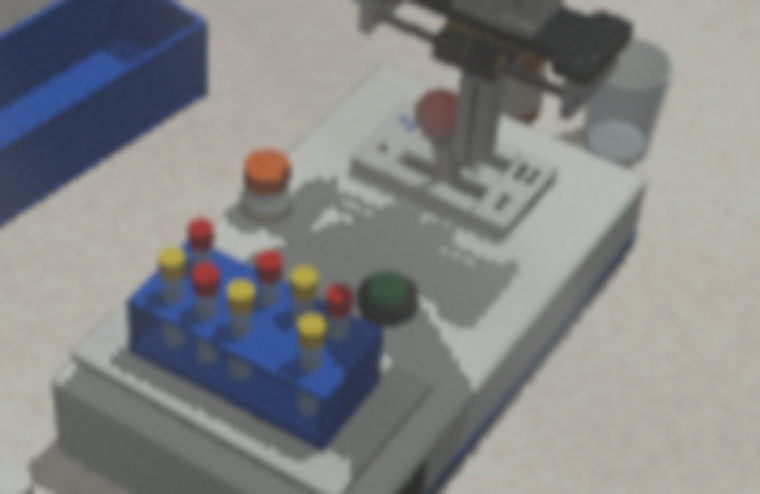

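View pics/b_top.png

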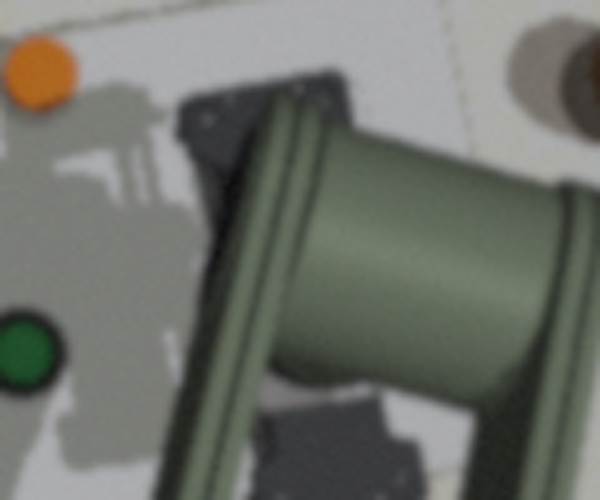

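```bash
cat > lean.py <<'E'
from h import *
from scipy.optimize import least_squares
p=np.load('p.npy');cc,sn=np.cos(p[2]),np.sin(p[2])
def knob(a,b):
    v=np.array([np.tan(a),-np.tan(b),1]);v*=.155/np.linalg.norm(v);return np.array([p[0]+cc*v[0]-sn*v[1],p[1]+sn*v[0]+cc*v[1],.025+v[2]])
def lean(n,px):
    i=cams.camera_info(n);s=least_squares(lambda a:proj(n,knob(*a),i)-px,[0.,0.]);return s.x
E
python3 -c "
from lean import *
print(lean('side',(150+114/3.8-.4,220+436/3.8-.4)))
print(lean('wrist',(385/1.4,464/1.4)))
i=cams.camera_info('wrist')
for a in(-.05,0,.05):print(proj('wrist',knob(a,-.24),i)*1.4, proj('side',knob(a,-.24)))
"
```

```text
[ 0.00030615 -0.25829058]
[-0.01640785 -0.2469206 ]
[387.58275796 451.26748047] [179.9732413  337.32357727]
[387.67380035 470.16375695] [178.86625073 334.90128666]
[387.54378266 488.86824672] [177.84848187 332.49696603]
```

{"op": "send_rows", "data": {"targets": [{"dx":0,"dy":1,"dz":0,"roll":0,"claw":1},{"dx":0,"dy":-6,"dz":0,"roll":0,"claw":1},{"dx":0,"dy":-10,"dz":0,"roll":0,"claw":1},{"dx":0,"dy":0,"dz":-22,"roll":0,"claw":1},{"dx":0,"dy":0,"dz":-22,"roll":0,"claw":1},{"dx":0,"dy":16,"dz":0,"roll":0,"claw":1},{"dx":0,"dy":16,"dz":0,"roll":0,"claw":1},{"dx":0,"dy":15,"dz":0,"roll":0,"claw":1},{"dx":0,"dy":0,"dz":0,"roll":0,"claw":1},{"dx":0,"dy":0,"dz":0,"roll":0,"claw":1}]}}

```text
t: 6.37
eef_pos: [0.5426, -0.0272, 0.1483]
tcp_rot: [0.538, 0.458, 0.538, -0.459]
ft_force: [0.3, -0.2, -0.5]
finger_gap: 0.0004
```

```bash
python3 gf.py c
```

```text
t 6.37 tcp gate frame [-0.0007  0.0812] z 0.1483 F gate [ 0.24 -0.28] -0.52
```

View pics/c_wrist.png

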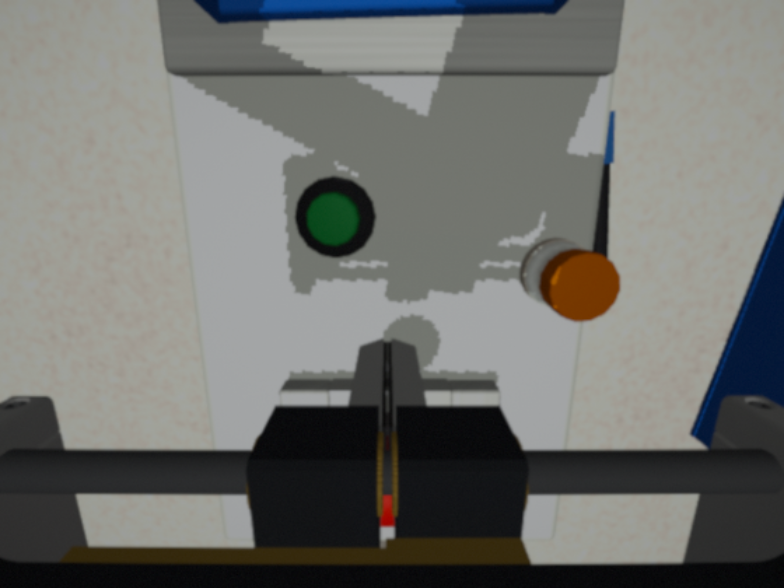

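View pics/c_side.png

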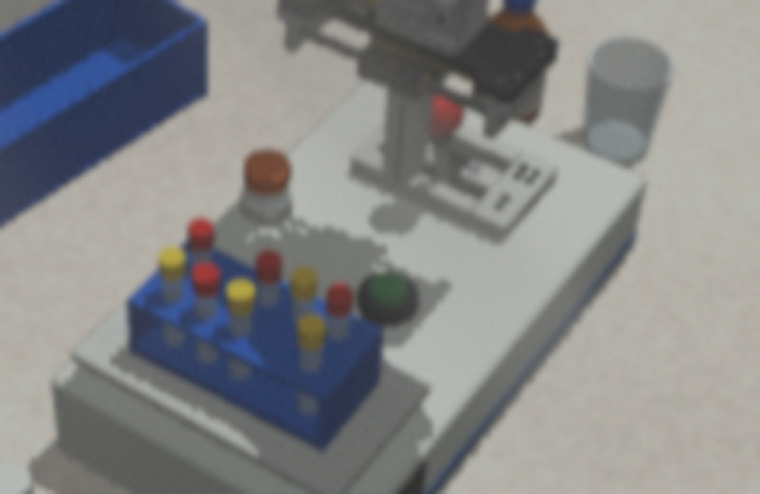

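The wrist view shows the fingers left of the ball, with red showing through the gap at (387, 510). The side view shows the ball at (443, 115), just beyond the fingers. I'll push right in force-checked steps.

{"op": "send_rows", "data": {"targets": [{"dx":0,"dy":0,"dz":5,"roll":0,"claw":1},{"dx":0,"dy":0,"dz":5,"roll":0,"claw":1},{"dx":0,"dy":0,"dz":4,"roll":0,"claw":1},{"dx":0,"dy":0,"dz":4,"roll":0,"claw":1},{"dx":0,"dy":0,"dz":3,"roll":0,"claw":1},{"dx":0,"dy":0,"dz":3,"roll":0,"claw":1}]}}

```text
t: 7.02
eef_pos: [0.547, -0.0509, 0.1487]
tcp_rot: [0.538, 0.459, 0.538, -0.458]
ft_force: [0.1, 2.1, 1.2]
finger_gap: 0.0007
```

{"op": "send_rows", "data": {"targets": [{"dx":0,"dy":0,"dz":3,"roll":0,"claw":1},{"dx":0,"dy":0,"dz":3,"roll":0,"claw":1},{"dx":0,"dy":0,"dz":3,"roll":0,"claw":1}]}}

```text
t: 7.27
eef_pos: [0.5485, -0.0599, 0.1485]
tcp_rot: [0.538, 0.459, 0.538, -0.459]
ft_force: [-1.4, 1.6, 2.1]
finger_gap: 0.0003
```

```bash
python3 gf.py d
```

```text
t 7.27 tcp gate frame [-0.0001  0.0481] z 0.1485 F gate [-1.14  1.81] 2.11
```

View pics/d_side.png

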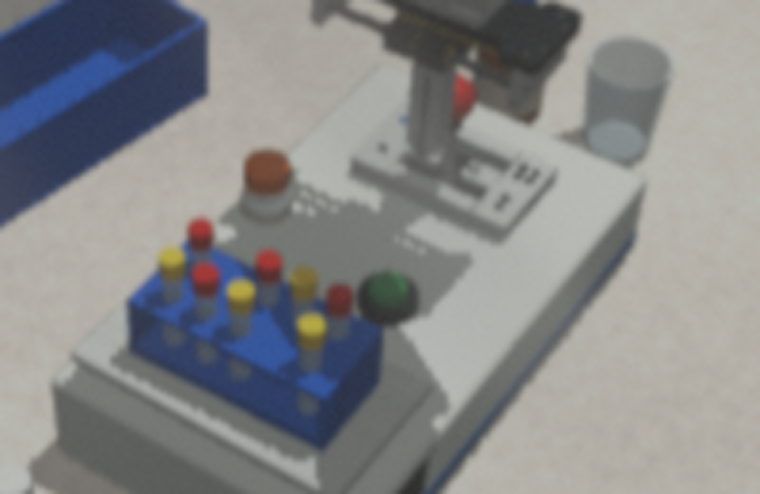

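{"op": "send_rows", "data": {"targets": [{"dx":0,"dy":0,"dz":4,"roll":0,"claw":1},{"dx":0,"dy":0,"dz":4,"roll":0,"claw":1},{"dx":0,"dy":0,"dz":4,"roll":0,"claw":1},{"dx":0,"dy":0,"dz":4,"roll":0,"claw":1}]}}

```text
t: 7.75
eef_pos: [0.551, -0.0759, 0.1485]
tcp_rot: [0.538, 0.459, 0.538, -0.459]
ft_force: [-0.6, 1.7, 1.5]
finger_gap: 0.0006
```

{"op": "send_rows", "data": {"targets": [{"dx":0,"dy":0,"dz":4,"roll":0,"claw":1},{"dx":0,"dy":0,"dz":4,"roll":0,"claw":1},{"dx":0,"dy":0,"dz":4,"roll":0,"claw":1},{"dx":0,"dy":0,"dz":4,"roll":0,"claw":1}]}}

```text
t: 8.08
eef_pos: [0.5535, -0.0919, 0.1484]
tcp_rot: [0.538, 0.459, 0.538, -0.459]
ft_force: [-0.2, 0.3, 0.8]
finger_gap: 0.0007
```

{"op": "send_rows", "data": {"targets": [{"dx":0,"dy":0,"dz":4,"roll":0,"claw":1},{"dx":0,"dy":0,"dz":4,"roll":0,"claw":1},{"dx":0,"dy":0,"dz":4,"roll":0,"claw":1},{"dx":0,"dy":0,"dz":3,"roll":0,"claw":1}]}}

```text
t: 8.42
eef_pos: [0.5558, -0.1066, 0.1482]
tcp_rot: [0.538, 0.459, 0.538, -0.459]
ft_force: [0.5, 1.1, -0.3]
finger_gap: 0.0004
```

```bash
python3 gf.py e
```

```text
t 8.42 tcp gate frame [-0.0003  0.0008] z 0.1482 F gate [0.69 1.03] -0.31
```

View pics/e_side.png

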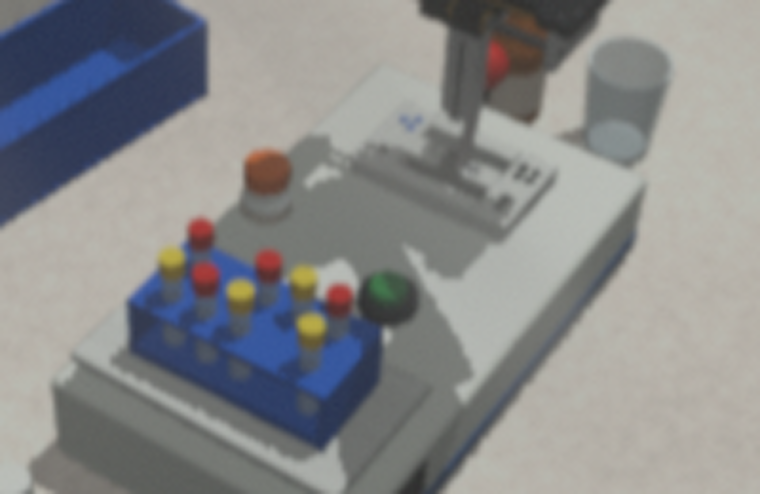

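The side view shows the stick standing in the crossing, with the ball at about (497, 62) just right of the fingers. I'll push the last ~12 mm slowly.

{"op": "send_rows", "data": {"targets": [{"dx":0,"dy":0,"dz":3,"roll":0,"claw":1},{"dx":0,"dy":0,"dz":3,"roll":0,"claw":1},{"dx":0,"dy":0,"dz":2,"roll":0,"claw":1}]}}

```text
t: 8.82
eef_pos: [0.5569, -0.114, 0.1481]
tcp_rot: [0.538, 0.459, 0.538, -0.459]
ft_force: [0.6, 0.0, -1.3]
finger_gap: -0.0
```

{"op": "send_rows", "data": {"targets": [{"dx":0,"dy":0,"dz":1.5,"roll":0,"claw":1},{"dx":0,"dy":0,"dz":1,"roll":0,"claw":1}]}}

```text
t: 8.98
eef_pos: [0.5573, -0.1166, 0.1482]
tcp_rot: [0.538, 0.459, 0.538, -0.459]
ft_force: [-0.4, 0.6, -1.7]
finger_gap: 0.0004
```

```bash
python3 gf.py f
```

```text
t 8.98 tcp gate frame [-0.0004 -0.0093] z 0.1482 F gate [-0.25  0.67] -1.69
```

View pics/f_side.png

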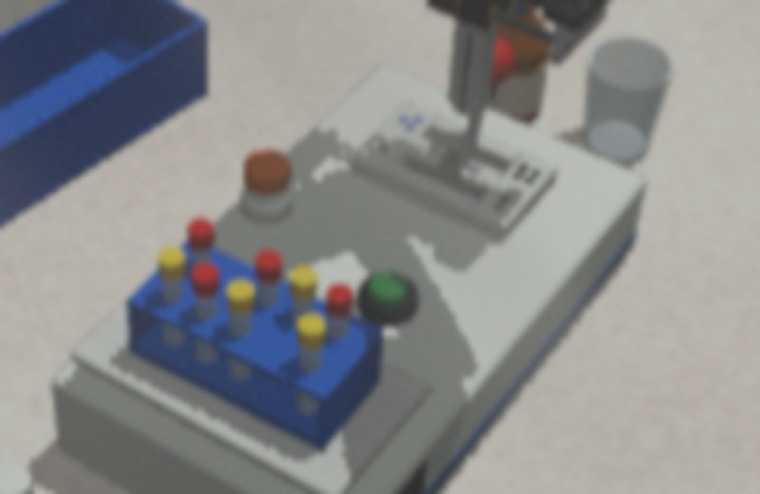

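{"op": "send_rows", "data": {"targets": [{"dx":0,"dy":0,"dz":1.5,"roll":0,"claw":1},{"dx":0,"dy":0,"dz":1,"roll":0,"claw":1}]}}

```text
t: 9.3
eef_pos: [0.5575, -0.1181, 0.1481]
tcp_rot: [0.538, 0.459, 0.539, -0.458]
ft_force: [-0.6, 4.9, -1.3]
finger_gap: 0.0005
```

```bash
python3 gf.py; python3 gf.py
```

```text
t 9.3 tcp gate frame [-0.0004 -0.0108] z 0.1481 F gate [0.23 4.98] -1.32
t 9.3 tcp gate frame [-0.0004 -0.0108] z 0.1481 F gate [0.23 4.98] -1.32
```

Force rose to 5 N at l = -10.8 mm, which matches the predicted end of the right lane. I'll back off and go round behind the knob.

{"op": "send_rows", "data": {"targets": [{"dx":0,"dy":0,"dz":-4,"roll":0,"claw":1},{"dx":0,"dy":0,"dz":-10,"roll":0,"claw":1},{"dx":0,"dy":-23,"dz":0,"roll":0,"claw":1},{"dx":0,"dy":-25,"dz":0,"roll":0,"claw":1},{"dx":0,"dy":0,"dz":20,"roll":0,"claw":1},{"dx":0,"dy":0,"dz":20,"roll":0,"claw":1},{"dx":0,"dy":0,"dz":0,"roll":0,"claw":1},{"dx":0,"dy":0,"dz":0,"roll":0,"claw":1}]}}

```text
t: 9.97
eef_pos: [0.5151, -0.1528, 0.1492]
tcp_rot: [0.539, 0.459, 0.537, -0.459]
ft_force: [0.3, 0.0, 0.6]
finger_gap: 0.0007
```

```bash
python3 gf.py g
```

```text
t 9.97 tcp gate frame [-0.0477 -0.0384] z 0.1492 F gate [ 0.26 -0.03] 0.56
```

View pics/g_side.png

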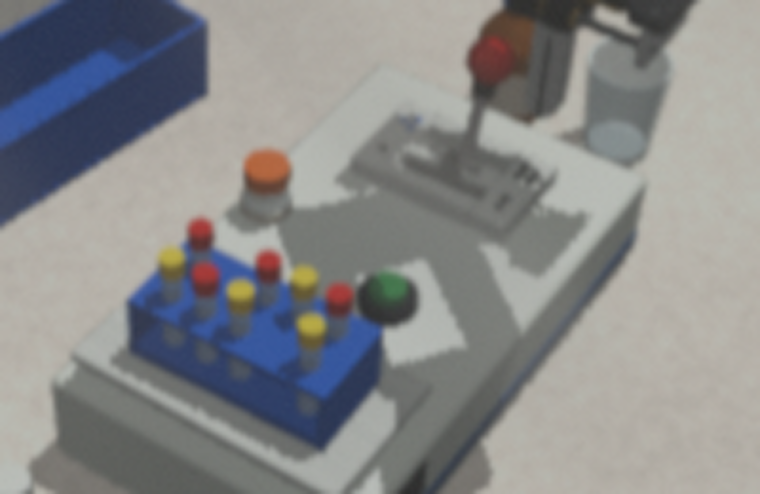

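View pics/g_wrist.png

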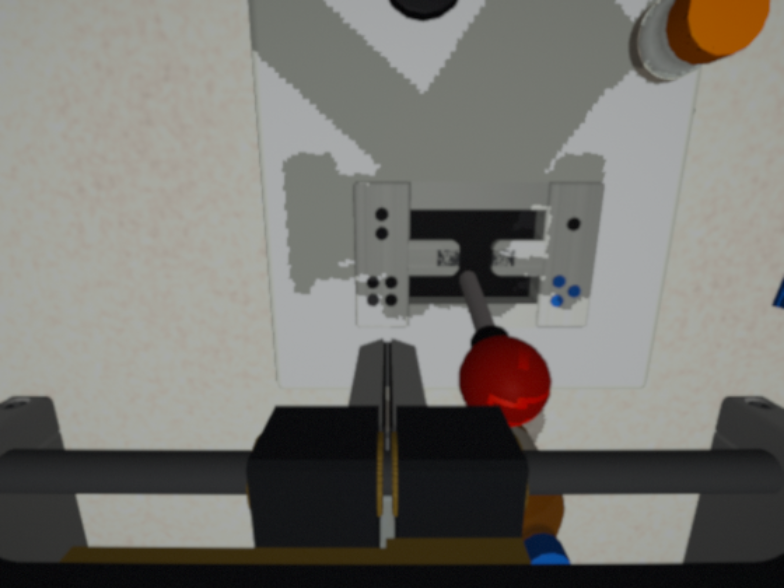

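The wrist view shows the stick in the right lane (foot at (467, 275), ball at (505, 380)), with the fingers behind it and lined up. Now I'll push forward to slot three, about 72 mm in total.

{"op": "send_rows", "data": {"targets": [{"dx":0,"dy":5,"dz":0,"roll":0,"claw":1},{"dx":0,"dy":5,"dz":0,"roll":0,"claw":1},{"dx":0,"dy":5,"dz":0,"roll":0,"claw":1},{"dx":0,"dy":4,"dz":0,"roll":0,"claw":1},{"dx":0,"dy":4,"dz":0,"roll":0,"claw":1}]}}

```text
t: 10.53
eef_pos: [0.5377, -0.1484, 0.1485]
tcp_rot: [0.538, 0.458, 0.538, -0.459]
ft_force: [-1.3, -0.4, 1.3]
finger_gap: 0.0003
```

{"op": "send_rows", "data": {"targets": [{"dx":0,"dy":4,"dz":0,"roll":0,"claw":1},{"dx":0,"dy":4,"dz":0,"roll":0,"claw":1},{"dx":0,"dy":4,"dz":0,"roll":0,"claw":1},{"dx":0,"dy":4,"dz":0,"roll":0,"claw":1}]}}

```text
t: 10.87
eef_pos: [0.5535, -0.146, 0.1484]
tcp_rot: [0.538, 0.459, 0.538, -0.459]
ft_force: [-1.6, 0.7, 0.7]
finger_gap: 0.0002
```

{"op": "send_rows", "data": {"targets": [{"dx":0,"dy":4,"dz":0,"roll":0,"claw":1},{"dx":0,"dy":4,"dz":0,"roll":0,"claw":1},{"dx":0,"dy":4,"dz":0,"roll":0,"claw":1},{"dx":0,"dy":4,"dz":0,"roll":0,"claw":1}]}}

```text
t: 11.2
eef_pos: [0.5688, -0.1432, 0.1479]
tcp_rot: [0.538, 0.459, 0.539, -0.459]
ft_force: [-1.6, 0.1, -1.2]
finger_gap: 0.001
```

```bash
python3 gf.py i
```

```text
t 11.2 tcp gate frame [ 0.0068 -0.0375] z 0.1479 F gate [-1.58  0.31] -1.18
```

View pics/i_side.png

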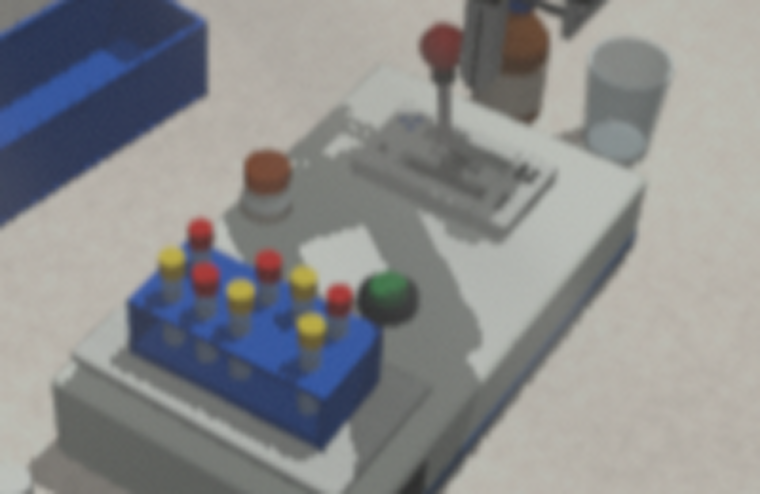

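View pics/i_wrist.png

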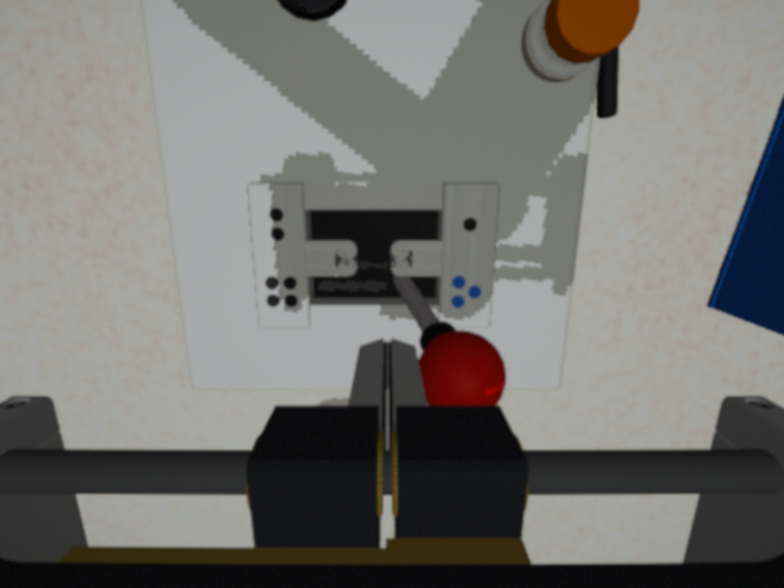

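The side view shows the lever moving forward with its ball at (442, 45), and the wrist view shows the stick travelling towards the three blue dots. About 17 mm remain.

{"op": "send_rows", "data": {"targets": [{"dx":0,"dy":4,"dz":0,"roll":0,"claw":1},{"dx":0,"dy":4,"dz":0,"roll":0,"claw":1},{"dx":0,"dy":3,"dz":0,"roll":0,"claw":1}]}}

```text
t: 11.6
eef_pos: [0.58, -0.1417, 0.1484]
tcp_rot: [0.538, 0.459, 0.538, -0.459]
ft_force: [-2.2, -0.4, -0.4]
finger_gap: 0.0003
```

{"op": "send_rows", "data": {"targets": [{"dx":0,"dy":2,"dz":0,"roll":0,"claw":1},{"dx":0,"dy":2,"dz":0,"roll":0,"claw":1}]}}

```text
t: 11.77
eef_pos: [0.5839, -0.1411, 0.1484]
tcp_rot: [0.538, 0.459, 0.538, -0.459]
ft_force: [-1.3, -0.9, -0.6]
finger_gap: 0.0001
```

{"op": "send_rows", "data": {"targets": [{"dx":0,"dy":1.5,"dz":0,"roll":0,"claw":1},{"dx":0,"dy":0,"dz":0,"roll":0,"claw":1}]}}

```text
t: 11.93
eef_pos: [0.5855, -0.1409, 0.1484]
tcp_rot: [0.538, 0.459, 0.538, -0.459]
ft_force: [-0.5, -0.4, -1.2]
finger_gap: 0.0004
```

```bash
python3 gf.py j
```

```text
t 11.93 tcp gate frame [ 0.0236 -0.0378] z 0.1484 F gate [-0.51 -0.29] -1.24
```

{"op": "send_rows", "data": {"targets": [{"dx":0,"dy":1,"dz":0,"roll":0,"claw":1},{"dx":0,"dy":0,"dz":0,"roll":0,"claw":1}]}}

```text
t: 12.25
eef_pos: [0.5862, -0.1408, 0.1485]
tcp_rot: [0.538, 0.459, 0.538, -0.459]
ft_force: [-2.0, -0.3, -0.4]
finger_gap: 0.0006
```

{"op": "send_rows", "data": {"targets": [{"dx":0,"dy":1,"dz":0,"roll":0,"claw":1},{"dx":0,"dy":0,"dz":0,"roll":0,"claw":1}]}}

```text
t: 12.42
eef_pos: [0.5871, -0.1406, 0.1484]
tcp_rot: [0.538, 0.459, 0.538, -0.459]
ft_force: [-0.4, -0.2, -0.8]
finger_gap: 0.0005
```

```bash
python3 gf.py k
```

```text
t 12.42 tcp gate frame [ 0.0253 -0.0377] z 0.1484 F gate [-0.39 -0.15] -0.8
```

View pics/k_side.png

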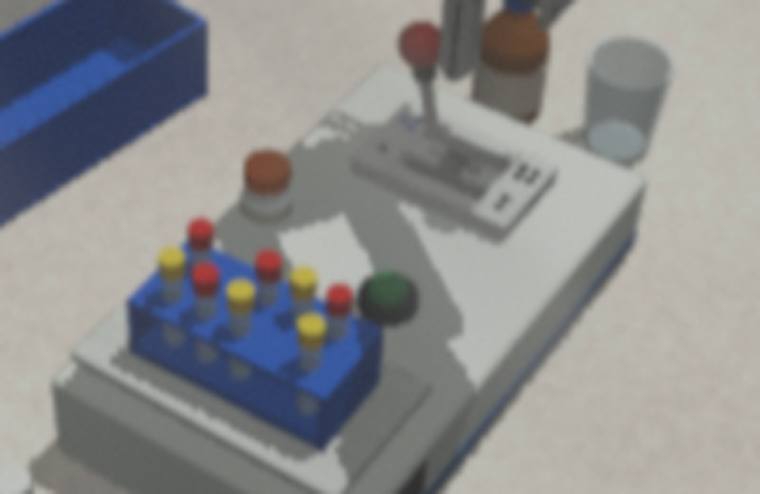

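View pics/k_wrist.png

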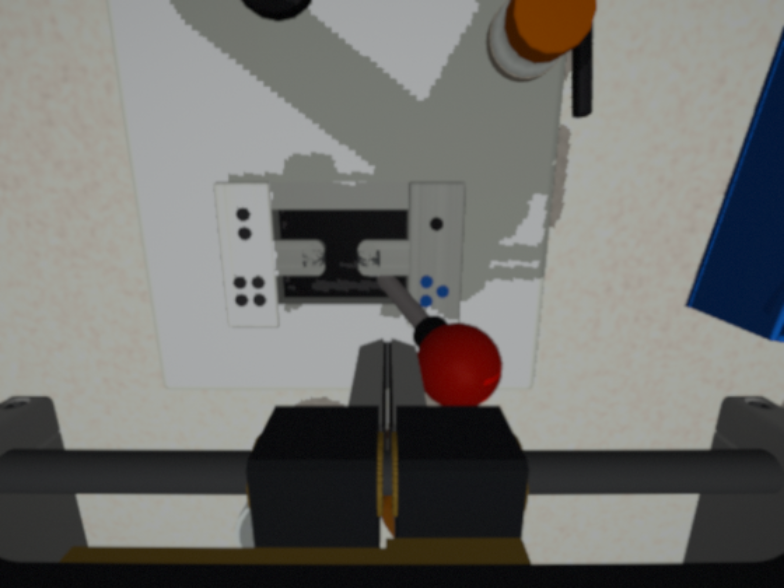

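{"op": "send_rows", "data": {"targets": [{"dx":0,"dy":1,"dz":0,"roll":0,"claw":1},{"dx":0,"dy":0.5,"dz":0,"roll":0,"claw":1}]}}

```text
t: 12.73
eef_pos: [0.5882, -0.1403, 0.1482]
tcp_rot: [0.538, 0.458, 0.539, -0.459]
ft_force: [-2.0, 0.1, -0.3]
finger_gap: 0.0003
```

{"op": "send_rows", "data": {"targets": [{"dx":0,"dy":1,"dz":0,"roll":0,"claw":1},{"dx":0,"dy":0,"dz":0,"roll":0,"claw":1}]}}

```text
t: 12.9
eef_pos: [0.589, -0.1401, 0.148]
tcp_rot: [0.538, 0.458, 0.539, -0.459]
ft_force: [-3.0, 0.2, -1.0]
finger_gap: 0.0005
```

```bash
python3 gf.py; python3 -c "
from lean import *
for a in(.3,.33,.36):print((proj('side',knob(a,.24))-[150,220])*3.8+1.5)
print(lean('side',(150+44/3.8-.4,220+420/3.8-.4)))"
```

```text
t 12.9 tcp gate frame [ 0.0272 -0.0376] z 0.148 F gate [-2.92  0.68] -1.05
[ 43.67714155 435.93923469]
[ 43.19598662 430.56516232]
[ 42.88742194 425.22071682]
[0.3773222  0.22021853]
```

{"op": "send_rows", "data": {"targets": [{"dx":0,"dy":1,"dz":0,"roll":0,"claw":1},{"dx":0,"dy":0,"dz":0,"roll":0,"claw":1},{"dx":0,"dy":0,"dz":0,"roll":0,"claw":1}]}}

```text
t: 13.15
eef_pos: [0.5898, -0.1399, 0.1478]
tcp_rot: [0.538, 0.458, 0.539, -0.459]
ft_force: [-4.2, -0.8, -2.3]
finger_gap: 0.0002
```

```bash
python3 gf.py
```

```text
t 13.15 tcp gate frame [ 0.028  -0.0375] z 0.1478 F gate [-4.28 -0.08] -2.3
```

{"op": "send_rows", "data": {"targets": [{"dx":0,"dy":1,"dz":0,"roll":0,"claw":1},{"dx":0,"dy":0,"dz":0,"roll":0,"claw":1},{"dx":0,"dy":0,"dz":0,"roll":0,"claw":1}]}}

```text
t: 13.4
eef_pos: [0.5904, -0.1397, 0.1476]
tcp_rot: [0.537, 0.458, 0.539, -0.459]
ft_force: [-5.4, -0.8, -2.2]
finger_gap: 0.0001
```

```bash
python3 gf.py l
```

```text
t 13.4 tcp gate frame [ 0.0287 -0.0374] z 0.1476 F gate [-5.46  0.08] -2.21
```

View pics/l_side.png

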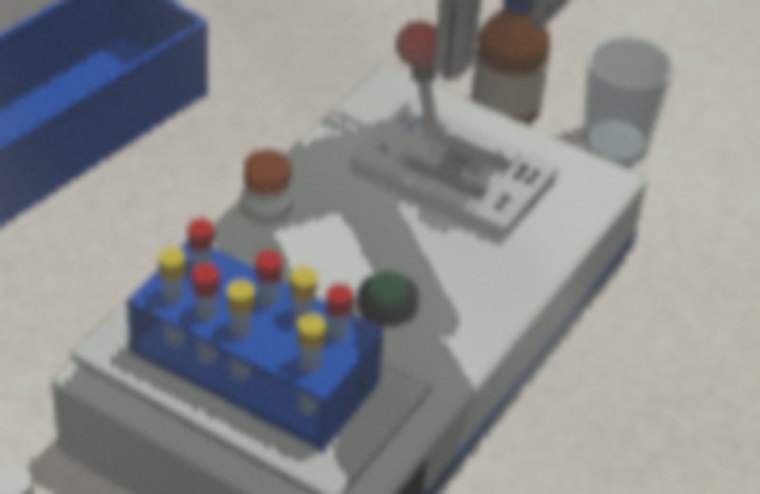

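View pics/l_wrist.png

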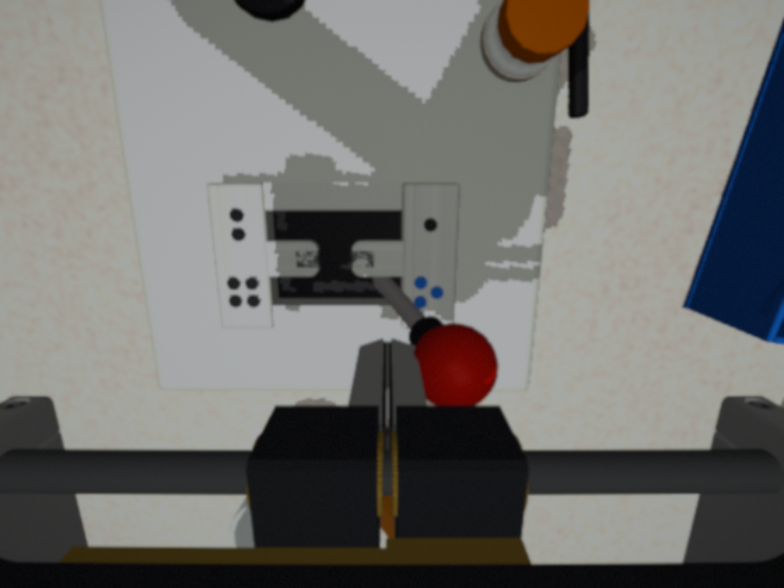

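{"op": "send_rows", "data": {"targets": [{"dx":0,"dy":1,"dz":0,"roll":0,"claw":1},{"dx":0,"dy":0,"dz":0,"roll":0,"claw":1},{"dx":0,"dy":0,"dz":0,"roll":0,"claw":1}]}}

```text
t: 13.8
eef_pos: [0.591, -0.1396, 0.1475]
tcp_rot: [0.537, 0.458, 0.539, -0.459]
ft_force: [-5.8, -0.8, -2.1]
finger_gap: 0.0003
```

```bash
python3 gf.py m
python3 - <<'E'
import cv2,numpy as np
for n in('k','l','m'):
    b=cv2.imread(f'pics/{n}_side.png').astype(int)[:100];m=((b[...,2]>1.5*b[...,1])&(b[...,2]>80)).astype('uint8')
    k,l,s,c=cv2.connectedComponentsWithStats(m);j=[j for j in range(1,k) if s[j,4]>300];print(n,[(c[i].round(1).tolist(),s[i].tolist()) for i in j])
    b=cv2.imread(f'pics/{n}_wrist.png').astype(int)[300:,380:];m=((b[...,2]>1.8*b[...,1])&(b[...,2]>90)&(b[...,2]>1.8*b[...,0])).astype('uint8')
    k,l,s,c=cv2.connectedComponentsWithStats(m);j=[j for j in range(1,k) if s[j,4]>300];print(n,[(s[i].tolist()) for i in j])
E
```

```text
t 13.8 tcp gate frame [ 0.0293 -0.0374] z 0.1475 F gate [-5.86  0.09] -2.14
k [([422.7, 38.5], [406, 26, 31, 28, 640])]
k [[50, 40, 71, 64, 3622]]
l [([420.2, 37.8], [405, 25, 29, 29, 572])]
l [[46, 40, 71, 64, 3602]]
m [([419.3, 37.4], [405, 26, 27, 27, 528])]
m [[45, 40, 71, 64, 3602]]
```

{"op": "send_rows", "data": {"targets": [{"dx":0,"dy":-6,"dz":0,"roll":0,"claw":1},{"dx":0,"dy":-20,"dz":0,"roll":0,"claw":1},{"dx":0,"dy":-40,"dz":0,"roll":0,"claw":1},{"dx":-35,"dy":-20,"dz":0,"roll":0,"claw":1},{"dx":-40,"dy":0,"dz":-10,"roll":0,"claw":1},{"dx":-40,"dy":0,"dz":-10,"roll":0,"claw":1},{"dx":0,"dy":0,"dz":-30,"roll":0,"claw":1},{"dx":0,"dy":0,"dz":-30,"roll":0,"claw":1},{"dx":0,"dy":0,"dz":-10,"roll":0,"claw":1},{"dx":0,"dy":0,"dz":0,"roll":0,"claw":1},{"dx":0,"dy":0,"dz":0,"roll":0,"claw":1}]}}

```text
t: 14.87
eef_pos: [0.4944, -0.0647, 0.2641]
tcp_rot: [0.54, 0.459, 0.537, -0.458]
ft_force: [-0.8, -0.5, -0.1]
finger_gap: 0.0003
```

```bash
python3 gf.py
python3 - <<'E'
from lean import *
i=cams.camera_info('wrist');np.save('wi2.npy',i,allow_pickle=True)
for n in('wrist','top','side'):
    a=cams.read_camera(n);cv2.imwrite(f'pics/n_{n}raw.png',a[:,:,::-1])
    print(n,proj(n,knob(.36,.24)))
    pk=proj(n,knob(.3,.24)).astype(int);f=4.5
    y,x=max(pk[0]-60,0),max(pk[1]-85,0)
    cv2.imwrite(f'pics/n_{n}.png',cv2.resize(a[y:y+130,x:x+170,::-1],None,fx=f,fy=f,interpolation=cv2.INTER_CUBIC));print(y,x)
E
```

```text
t 14.87 tcp gate frame [-0.0543  0.0519] z 0.2641 F gate [-0.89 -0.41] -0.1
wrist [295.5494145  381.21603736]
237 288
top [188.71125277 384.93819353]
132 301
side [160.89142683 331.5054518 ]
101 249
```

View pics/n_wrist.png

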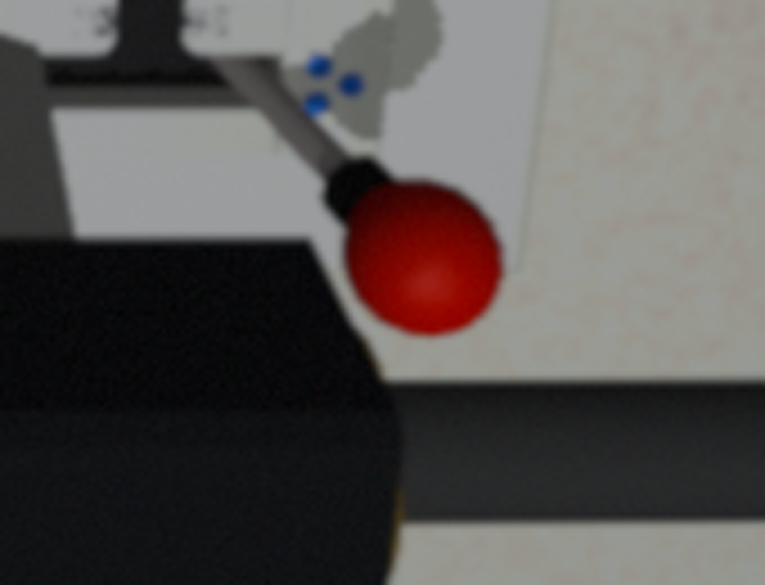

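View pics/n_side.png

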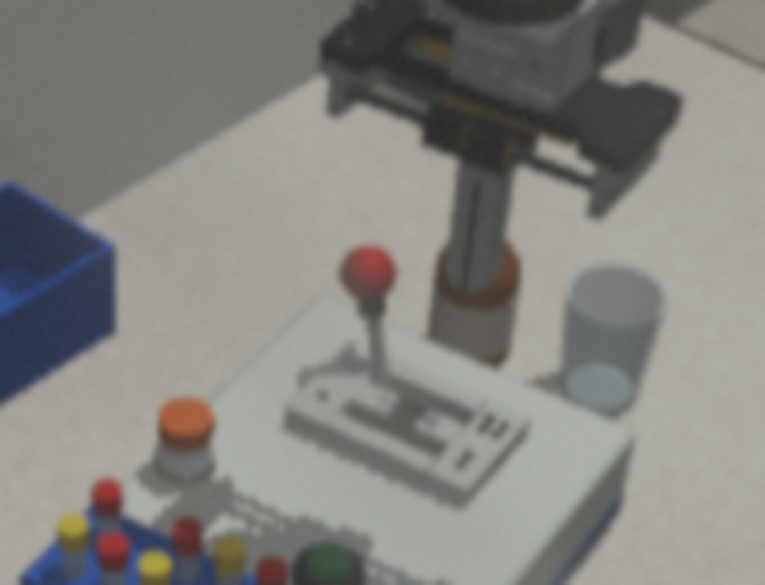

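View pics/n_top.png

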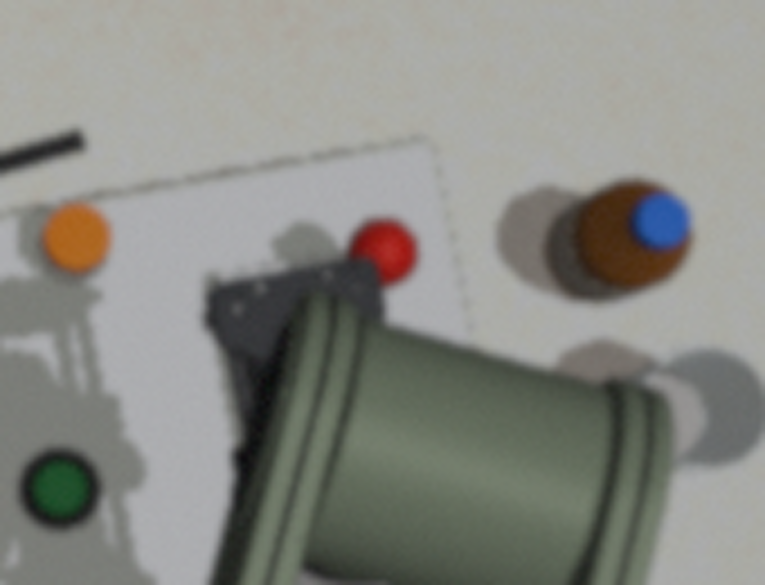

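```bash
python3 -c "
from lean import *
print(lean('wrist',(237+257/4.5-.4,288+424/4.5-.4)),lean('top',(132+251/4.5-.4,301+384/4.5-.4)),lean('side',(101+271/4.5-.4,249+368/4.5-.4)))
i=cams.camera_info('wrist')
print((proj('wrist',knob(.36,.24),i)-proj('wrist',knob(.33,.24),i)))
a=cv2.imread('pics/n_wristraw.png');cv2.imwrite('pics/nw.png',cv2.resize(a,None,fx=1.4,fy=1.4))
"
```

```text
[0.35232349 0.22012712] [0.38130253 0.26421995] [0.3856459  0.24233576]
[-1.06512694  3.70573613]
```

View pics/nw.png

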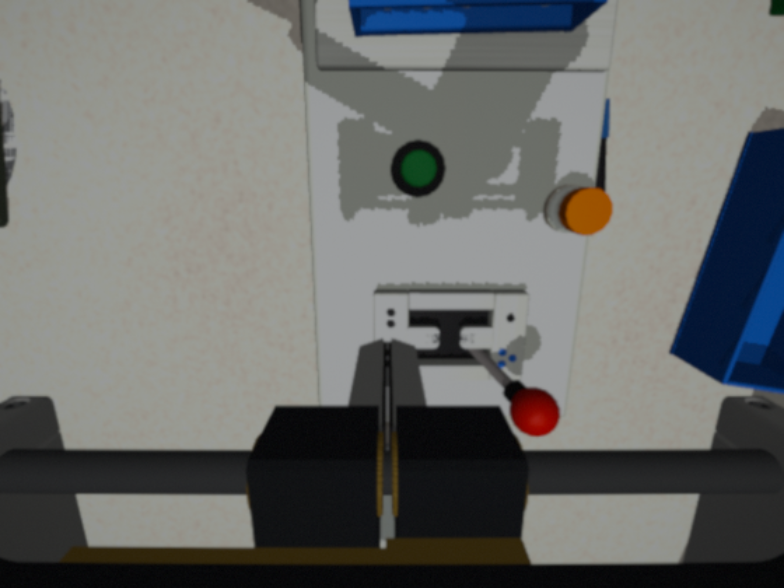

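```bash
python3 -c "
from lean import *
p=np.load('p.npy');Rz=np.array([[cc,-sn],[sn,cc]])
a=cv2.imread('pics/n_wristraw.png');b=a.astype(int)
m=((b[...,1]>1.4*b[...,2])&(b[...,1]>1.2*b[...,0])&(b[...,1]>35)).astype('uint8');m[:80]=0
k,l,s,c=cv2.connectedComponentsWithStats(m)
for j in range(1,k):
  if s[j,4]>100:
    px=c[j][::-1];print(s[j],px)
    for z in(.098,.102,.106):q=atz('wrist',px,z);print(z,q,Rz.T@(q[:2]-p[:2]))
"; python3 st.py "[.504,.026,.14]"
```

```text
[286 107  26  27 538] [119.77881041 298.7472119 ]
0.098 [0.50270802 0.027674   0.098     ] [-0.0314018   0.14176636]
0.102 [0.50244994 0.02748141 0.102     ] [-0.03168714  0.14161711]
0.106 [0.50219187 0.02728881 0.106     ] [-0.03197248  0.14146786]
t 15.0167 tcp [ 0.4939 -0.0656  0.2632] F [-0.415   1.2355 -0.3668] gap 0.0005808246631765918 q [-0.3057 -0.0004  1.6491 -0.0002  1.4926 -0.4638]
R [[0.0, 0.988, 0.157], [-0.0, 0.157, -0.988], [-1.0, 0.0, 0.0]] jaw yaw deg 9.060438575826637
cam in tool [-0.1793 -0.0011 -0.0777] axis [ 0.9646 -0.0008  0.2637]
tool shift mm [123.1557  24.3887 -88.8705]
```

{"op": "send_rows", "data": {"targets": [{"dx":0,"dy":8,"dz":-30,"roll":0,"claw":1},{"dx":0,"dy":8,"dz":-30,"roll":0,"claw":1},{"dx":0,"dy":8,"dz":-29,"roll":0,"claw":1},{"dx":35,"dy":0,"dz":0,"roll":0,"claw":1},{"dx":35,"dy":0,"dz":0,"roll":0,"claw":1},{"dx":35,"dy":0,"dz":0,"roll":0,"claw":1},{"dx":18,"dy":0,"dz":0,"roll":0,"claw":1},{"dx":0,"dy":0,"dz":0,"roll":0,"claw":1},{"dx":0,"dy":0,"dz":0,"roll":0,"claw":1}]}}

```text
t: 15.77
eef_pos: [0.5025, 0.0265, 0.1393]
tcp_rot: [0.537, 0.458, 0.539, -0.46]
ft_force: [0.5, -0.2, 0.9]
finger_gap: 0.0009
```

```bash
python3 st.py "[.504,.026,.11]"; python3 gf.py o
```

```text
t 15.7667 tcp [0.5025 0.0265 0.1393] F [ 0.5051 -0.1816  0.9314] gap 0.0008678271418185868 q [-0.1195  0.1231  1.7828 -0.      1.2387 -0.2775]
R [[-0.003, 0.988, 0.157], [0.0, 0.157, -0.988], [-1.0, -0.003, -0.001]] jaw yaw deg 9.052020178297685
cam in tool [-0.1793 -0.0011 -0.0777] axis [ 0.9646 -0.0008  0.2637]
tool shift mm [29.2724  1.5131  0.7352]
t 15.77 tcp gate frame [-0.0318  0.1406] z 0.1393 F gate [ 0.47 -0.26] 0.93
```

View pics/o_wrist.png

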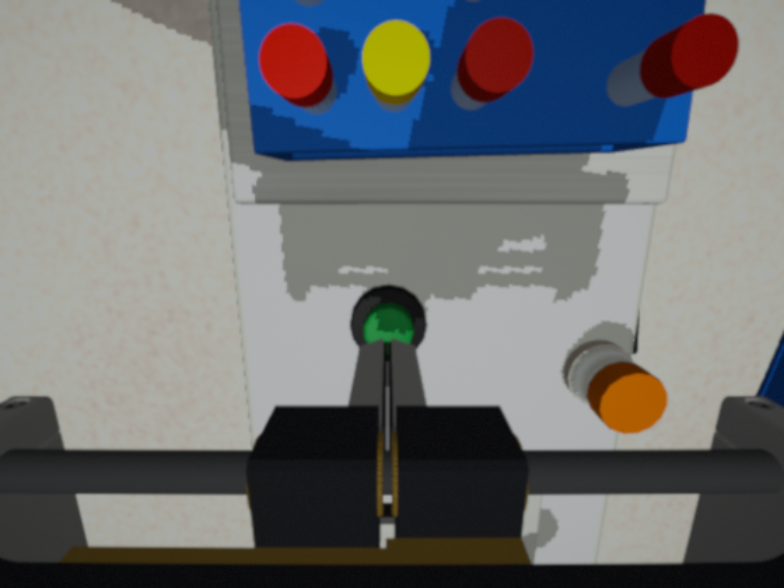

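View pics/o_side.png

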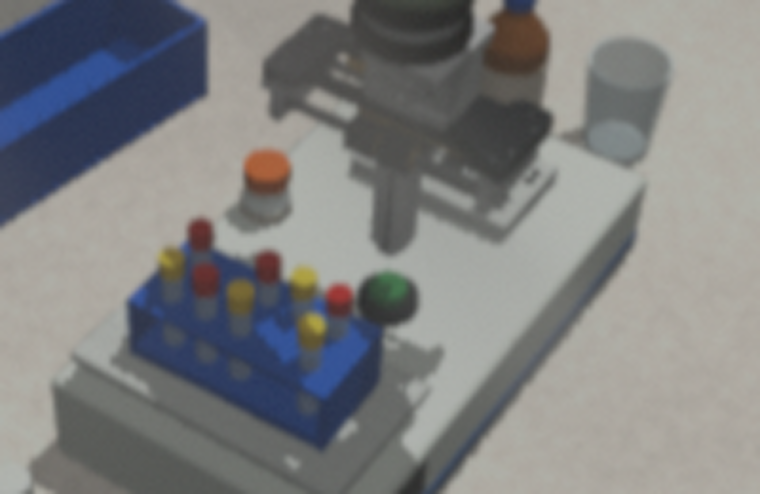

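The wrist view shows the button at (388, 325), directly in line with the shut fingertips at col 387, and clear space to the rack. I'll lower with force checks.

{"op": "send_rows", "data": {"targets": [{"dx":12,"dy":0,"dz":0.5,"roll":0,"claw":1},{"dx":10,"dy":0.5,"dz":0,"roll":0,"claw":1},{"dx":5,"dy":0,"dz":0,"roll":0,"claw":1},{"dx":2,"dy":0,"dz":0,"roll":0,"claw":1},{"dx":0,"dy":0,"dz":0,"roll":0,"claw":1}]}}

```text
t: 16.33
eef_pos: [0.5034, 0.0268, 0.1112]
tcp_rot: [0.538, 0.459, 0.538, -0.459]
ft_force: [0.1, 0.5, 0.4]
finger_gap: 0.0002
```

{"op": "send_rows", "data": {"targets": [{"dx":2,"dy":0,"dz":0,"roll":0,"claw":1},{"dx":2,"dy":0,"dz":0,"roll":0,"claw":1},{"dx":0,"dy":0,"dz":0,"roll":0,"claw":1}]}}

```text
t: 16.58
eef_pos: [0.5041, 0.0268, 0.1078]
tcp_rot: [0.539, 0.459, 0.538, -0.458]
ft_force: [0.4, -0.3, 1.1]
finger_gap: 0.0005
```

{"op": "send_rows", "data": {"targets": [{"dx":2,"dy":0,"dz":0,"roll":0,"claw":1},{"dx":0,"dy":0,"dz":0,"roll":0,"claw":1}]}}

```text
t: 16.75
eef_pos: [0.5042, 0.0267, 0.1059]
tcp_rot: [0.539, 0.459, 0.538, -0.458]
ft_force: [-0.0, -0.3, 3.0]
finger_gap: 0.0006
```

{"op": "send_rows", "data": {"targets": [{"dx":2,"dy":0,"dz":0,"roll":0,"claw":1},{"dx":0,"dy":0,"dz":0,"roll":0,"claw":1}]}}

```text
t: 16.92
eef_pos: [0.5042, 0.0267, 0.1038]
tcp_rot: [0.539, 0.459, 0.538, -0.458]
ft_force: [0.0, 0.3, 4.1]
finger_gap: 0.0006
```

{"op": "send_rows", "data": {"targets": [{"dx":2,"dy":0,"dz":0,"roll":0,"claw":1},{"dx":0,"dy":0,"dz":0,"roll":0,"claw":1}]}}

```text
t: 17.08
eef_pos: [0.5042, 0.0267, 0.1023]
tcp_rot: [0.539, 0.459, 0.538, -0.458]
ft_force: [-0.8, 0.0, 5.7]
finger_gap: 0.0005
```

{"op": "send_rows", "data": {"targets": [{"dx":1.5,"dy":0,"dz":0,"roll":0,"claw":1},{"dx":0,"dy":0,"dz":0,"roll":0,"claw":1}]}}

```text
t: 17.25
eef_pos: [0.5043, 0.0267, 0.1021]
tcp_rot: [0.539, 0.459, 0.538, -0.458]
ft_force: [-3.4, 0.1, 13.4]
finger_gap: 0.0005
```

It's pressed fully down: contact came at about 108 mm, and the hard stop at 102 mm with 13 N. I'll release and withdraw.

{"op": "send_rows", "data": {"targets": [{"dx":0,"dy":0,"dz":0,"roll":0,"claw":1},{"dx":-5,"dy":0,"dz":0,"roll":0,"claw":1},{"dx":-15,"dy":0,"dz":0,"roll":0,"claw":1},{"dx":-35,"dy":0,"dz":0,"roll":0,"claw":1},{"dx":-40,"dy":0,"dz":0,"roll":0,"claw":1},{"dx":-40,"dy":0,"dz":0,"roll":0,"claw":1},{"dx":-30,"dy":-25,"dz":0,"roll":0,"claw":1},{"dx":0,"dy":-35,"dz":0,"roll":0,"claw":1},{"dx":0,"dy":-35,"dz":0,"roll":0,"claw":1},{"dx":0,"dy":0,"dz":0,"roll":0,"claw":1},{"dx":0,"dy":0,"dz":0,"roll":0,"claw":1},{"dx":0,"dy":0,"dz":0,"roll":0,"claw":1}]}}

```text
t: 18.25
eef_pos: [0.41, 0.0117, 0.2646]
tcp_rot: [0.538, 0.459, 0.538, -0.459]
ft_force: [-0.4, 0.1, -0.8]
finger_gap: 0.0006
```

```bash
python3 gf.py; python3 -c "
from lean import *
for n in('top','side','wrist'):snap(n,'z_'+n);print(n,proj(n,knob(.36,.24))*1.4)
"
```

```text
t 18.25 tcp gate frame [-0.1254  0.1407] z 0.2646 F gate [-0.4   0.22] -0.79
top [264.19575388 538.91347094]
side [225.24799756 464.10763251]
wrist [512.22770958 610.38758063]
```

View pics/z_top.png

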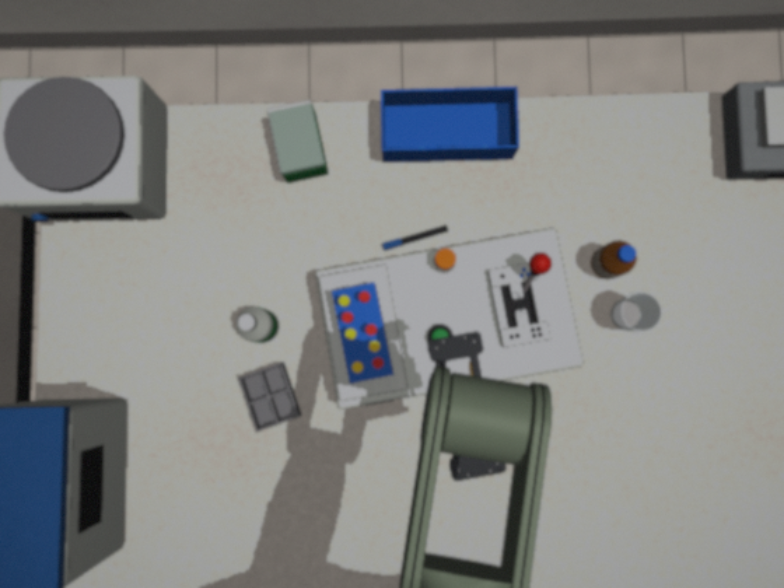

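View pics/z_side.png

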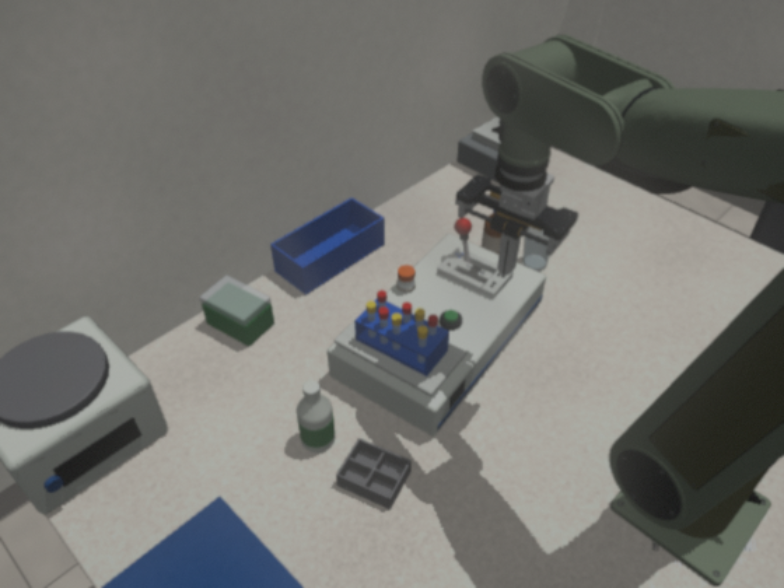

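View pics/z_wrist.png

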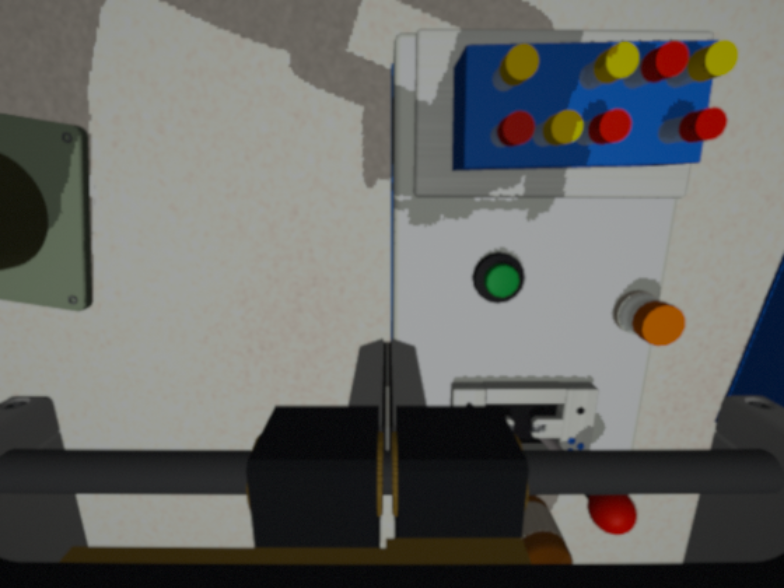

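In all three views the knob sits where slot 3 predicts: top (540, 264) against (539, 264), side (463, 226) against (464, 225), wrist (612, 512) against (610, 512). The button is back up, and the rack, jar, bottles, beaker, tray and marker haven't moved. I'll hand the job in.

```bash
python3 -c "
from cell import r
print(r.close_job())"
```

```text
the job is handed in; nothing more can be done
None
```

The mixer is set to program three and the start button was pressed afterwards. I handed the job in at about 18.4 s; it reports no verdict.

- **Lever:** I used shut fingers only. I pushed it to the crossing, across to the right-hand lane (its end stop showed at about 5 N), then forward into slot three, stopping at about 6 N.
- **Button:** I pressed it through its 6 mm to the hard stop (the last reading was 13 N), let go and withdrew the arm clear.
- **Last checks:** The knob is within about 2 px of its predicted slot-three position in the top, side and wrist pictures. The button looks back up, and the rack, jar, bottles, beaker, tray and marker look unmoved.
- **Disagreements:**
  - Before I pressed the button, the three cameras put the lever's forward lean at 0.35, 0.38 and 0.39 rad, against a nominal 0.36. I put that down to calibration error of about 2 mm.
  - The forward stop came on softly rather than sharply, and about 5 mm later than I had predicted. I took it as fully home from that force together with the pictures.

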